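# Lock the powder jars away in the powder safe

### The job

Lock the powder jars away: take the key from its stand, push it fully into the lock of the powder safe and turn it clockwise as far as it goes, then take the cover off and stand every jar that is on the desk upright on the floor of the safe. Refit the cover while the key is still turned: hook its front lip under the keeper at the front of the safe, swing the back down and press until it snaps flat. Finally turn the key back to lock the bolt over the cover, pull it out and stand it fully down in its stand again, leaving the other things on the desk where they are.

Things in the scene. Friction and masses are not known exactly. Their poses are not given: they have to be found in the camera images.
- safe: Low grey steel safe fixed to the desk, 200 mm in x by 208 in y, 80 high. Origin on the desk under the centre of its jar tray; own x points to the back, z up. Front and back wall of the tray end in ledges at z = 62 mm that carry the cover; side walls reach z = 69. At the back a dark lock housing, x = 65..124, y = -104..104, top at z = 80.
- tray_floor (a point): Centre of the tray's floor, 6 mm above the desk; axes as safe. Inside, the tray is 120 mm (x) by 200 mm (y).
- slot (a point): Middle of the mouth of the slot for the cover's lip, at (-62, 0, 67) mm of the safe; axes as safe. The slot opens to the safe's +x, runs the full width, from the front ledge (z = 62) to the underside of the keeper bar (z = 72, bar 4 mm thick), 11 mm deep (end wall at x = -73).
- catches (a point): Midway between two sprung rounded catches at y = +45 and -45 mm on the front face of the lock housing, tips at x = 60, z = 70.5 mm of the safe. They snap over the cover's back edge: about 4 to 8 N pressed down there to snap in, a few N pulled up to come out. Unsnapped, the cover's back stays some 7 mm too high.
- bolt_nose (a point): Where the bolt's nose (22 mm wide, 6 thick, underside 2 mm over the cover) stands when locked: (53, -72, 69) mm of the safe, fixed to the safe. It comes 12 mm out of the lock housing over the cover's back edge and goes back inside as the key is turned.
- lock_face (a point): Centre of the keyhole in the lock barrel's face, level with the housing's top, at (101, -72, 80) mm of the safe; axes as safe. Round it a steel ring 43 mm across, 2 high; the face is 24 mm square. Keyhole 16 by 7 mm, 32 deep, straight down, mouth chamfered 2.5 mm; with the barrel at 0 the 16 mm lie along the safe's x and turn with the barrel.
- lock_plug (a joint): Angle of the lock barrel, rad: 0 = locked, 1.4 = stop; grows clockwise seen from above. The bolt is drawn back in proportion (9.6 mm per rad) and clears the cover from 1.2 on. Stays where it is left; turning takes about 0.05 N m. Starts between 0 and 0.1.
- cover: Flat aluminium cover, 5 mm thick, x -71.5..63, y -98..98 mm, 0.25 kg; bar handle on top at x = 0. Origin on the underside below the handle, x to the back, z up. Starts closed and locked on the safe: axes parallel, underside at z = 62 mm of the safe, origin about 1 mm in front of the safe's. Its front 10 mm are the lip: raise the back edge some 10 degrees, then draw it backwards to free it.
- cover_lip (a point): Middle of the cover's front edge, mid-thickness, at (-71.5, 0, 2.5) mm of the cover; axes as cover.
- cover_back (a point): Middle of the cover's back edge, on its top face, at (63, 0, 5) mm of the cover; axes as cover. The place to press is a little in front of it.
- cover_handle (a point): Where to grip the black bar handle, at (0, 0, 19) mm of the cover; the bar is 12 mm thick (x), 70 long (y), z = 5..33; pinch along the cover's x. Taken off, the cover can lie on the free desk to the right of the safe (x 0.36..0.56, y -0.22..-0.44 m).
- key: Key, 66 mm tall, 40 g, upright in its stand at the start. Origin at the blade's tip, z up to the head. Blade 14 (x) by 5 (y), 26 long, last 6 mm narrowed to 10 by 2.5; round collar 22 across, z = 26..31; black head 34 (x) by 12 (y), z = 36..66. Same after half a turn. Fully in, the collar rests on the barrel's face (or stand's top). It can be left standing in the turned lock.
- key_collar (a point): Centre of the collar's underside, 26 mm above the key's tip; axes as key.
- key_head (a point): Centre of the key's head, 51 mm above the tip; pinch along the key's y.
- key_stand: Grey block fixed to the desk, 60 (x) by 50 (y) by 36 mm high, origin under its centre; in its top an upright hole 18 mm (x) by 9 mm (y), 30 mm deep, mouth chamfered by 3 mm.
- key_stand_hole0 (a point): Centre of the mouth of the stand's hole, on the block's top; axes as key_stand.
- jar_wide: Screw-cap powder jar with a black cap, 54 mm across, 50 high, 90 g; origin at the centre of its base, z up. May be absent (None).
- jar_low: Screw-cap powder jar with a grey cap, 48 mm across, 42 high, 80 g; origin at the centre of its base, z up. May be absent (None).
- jar_small: Screw-cap powder jar with a red cap, 44 mm across, 46 high, 70 g; origin at the centre of its base, z up. May be absent (None).
- stamp: Bystander: wooden hand stamp, 25x38x66 mm, origin under its centre.
- meter: Bystander: black hand meter, 42x133x23 mm, origin under its centre.
- pad: Bystander: blue ink-pad tin, 81x114x16 mm, origin under its centre. Fixed open cases stand at the back of the desk: a black one from x = 0.6 m back (y < -0.15), a silver one from x = 0.68 m back (y > 0.27).
- loupe: Bystander: black folding magnifier, 32x60x13 mm, origin under its centre.
Mind the look-alikes: they are no part of the job. Several things have the shape of the jar_small; the one meant has the colours described above.

How it is judged:
On the way, in this order (a step that is already met when the one before it is completed fails the run):
1. key fully in the lock and turned clockwise, bolt drawn back (horizontal distance between key_collar and lock_face below 0.004 m and z of key_collar in the frame of lock_face below 0.004 m and value of joint lock_plug above 1.2 rad), for 0.2 s.
2. every jar stands upright on the tray's floor (x of jar_wide in the frame of safe between -0.062 and 0.062 m and y of jar_wide in the frame of safe between -0.1 and 0.1 m and z of jar_wide in the frame of safe between 0 and 0.012 m and angle between each of jar_wide, jar_low, jar_small's own z axis and vertical below 0.2 rad and x of jar_low in the frame of safe between -0.062 and 0.062 m and y of jar_low in the frame of safe between -0.1 and 0.1 m and z of jar_low in the frame of safe between 0 and 0.012 m and x of jar_small in the frame of safe between -0.062 and 0.062 m and y of jar_small in the frame of safe between -0.1 and 0.1 m and z of jar_small in the frame of safe between 0 and 0.012 m), for 0.3 s.
3. cover hooked and snapped flat, bolt still drawn back (all of step 2 and z of cover_back in the frame of safe between 0.064 and 0.07 m and z of cover_lip in the frame of safe between 0.06 and 0.068 m and x of cover_lip in the frame of safe below -0.066 m and y of cover_lip in the frame of safe between -0.006 and 0.006 m and angle between cover's own z axis and vertical below 0.05 rad and value of joint lock_plug above 1.2 rad), for 0.3 s.
4. key turned back, bolt over the cover (z of cover_back in the frame of safe between 0.064 and 0.07 m and z of cover_lip in the frame of safe between 0.06 and 0.068 m and x of cover_lip in the frame of safe below -0.066 m and y of cover_lip in the frame of safe between -0.006 and 0.006 m and angle between cover's own z axis and vertical below 0.05 rad and horizontal distance between key_collar and lock_face below 0.004 m and z of key_collar in the frame of lock_face below 0.004 m and value of joint lock_plug below 0.15 rad), for 0.2 s.
At the end, for the whole second after the job is handed in: Jars upright (0.2 rad) on the tray floor; cover lip under the keeper, both edges within 3 mm of seated height, flat (0.05 rad); barrel below 0.15 rad; key in its stand, collar within 5 mm of the top, 6 mm sideways, upright (0.12 rad); all at rest (all of step 2 and z of cover_back in the frame of safe between 0.064 and 0.07 m and z of cover_lip in the frame of safe between 0.06 and 0.068 m and x of cover_lip in the frame of safe below -0.066 m and y of cover_lip in the frame of safe between -0.006 and 0.006 m and angle between cover's own z axis and vertical below 0.05 rad and value of joint lock_plug below 0.15 rad and horizontal distance between key_collar and key_stand_hole0 below 0.006 m and z of key_collar in the frame of key_stand_hole0 below 0.005 m and angle between key's own z axis and vertical below 0.12 rad and linear speed of each of cover, key, jar_wide, jar_low, jar_small below 0.02 m/s); the robot touches nothing.
It fails at once if a bystander (stamp, meter, ink-pad tin, magnifier) is moved more than 4 cm (distance of any of stamp, meter, pad, loupe from where it was at the start of the episode above 0.04 m).
Of jar_wide, jar_low, jar_small only 2 to 3 are there at a start; the rules pass over those that are not, and their reading is None.
At some moment in a run one of jar_wide, jar_low, jar_small may be knocked a few centimetres aside while the robot is not near it.
It also fails if it takes over 210 s, if anything falls off the work surface, if the arm or the gripper's body presses on something with over 40 N, if the wrist force passes 120 N, or if a joint passes its speed limit or range.

### The arm

A 6-joint arm with a two-finger parallel gripper is mounted at the origin on a cart in front of the work surface, level with it; the furniture and walls round the work are solid. World frame = base frame: x ahead of the robot, y to its left, z up, the work surface at z = 0. Lengths are in m, angles in rad, forces in N, time in s.
With the tool pointing down it reaches from about 0.35 to 0.85 m from the base axis. Payload 8.1 kg.
Tool frame: the origin (TCP) lies where the fingers leave the gripper's body, on its centre line; the fingertips stand 84 mm ahead of it and the grasp point (between the pads) lies 65 mm ahead of it; z points along the fingers, y is the line along which they close (so a half turn about z gives the same grasp; the last joint's range is limited). The gripper opens to 93 mm and grips with 3 to 60 N. Pads are 15 mm wide; open, the fingers measure 128 mm over their backs; the gripper's body (75 mm by 188 mm) begins 65 mm behind the grasp point.
Start: joints at [1.028, 0.13, 1.488, -0, 1.523, -0.085], TCP at [0.265, 0.538, 0.303] pointing down, gripper open.
Joint ranges: [-2.96, 2.96], [-0.89, 2.26], [0.02, 2.5], [-1.34, 4.48], [0, 2.73], [-2.66, 2.66]. Speed limits (rad/s): [2.39, 2.39, 2.79, 3.14, 3.14, 3.14].

### API

Orientations are given as a rotation vector (axis times angle).
In Python, from plant import robot gives the robot as it stands.
- The arm moves only by the shell command python3 -m jog 'ROWS' [FORCE]. ROWS is text: rows parted by semicolons, each of 5 numbers parted by spaces: the opening, from 0 (shut) to 1 (fully open), then the shift along the tool's x, y, z in m, then the turn about the tool's z in degrees. A call has 1 to 10 rows; each row shifts and turns the commanded pose from where the row before left it, along the tool's axes as they then stand; what a row does not reach is not made up. A row lasts 1/12 s, in which the tool goes at most 41.7 mm and 7.16 degrees, less where a joint would pass 70% of its speed; a pose out of reach is approached as far as the arm can. A call with a gripper value outside its range is refused whole. The fingers move at their own pace and stop on an object; FORCE is the grip in N (left out, the last holds). Time passes only in rows, so rows that do not move let the fingers close. It gives the time, the measured TCP pose, the force, the opening and the grip force at its end, in the units of the state.
- robot.read_state(): the state, without advancing time (a new reading comes with each control period).
- robot.read_camera(name): name is "scene" or "top" or "wrist"; returns a dict with "color" (420x560x3 uint8, red, green, blue), "intrinsics" (3x3 intrinsics, pixels), "k1" (the pictures are not rectified: a ray, as slopes to the right and down, at radius r is drawn at 1 + k1 r^2 times it, then the intrinsics apply), "pose" (4x4, takes a point from camera to world coordinates); the wrist camera has in their place "tool_from_camera" (4x4, takes a point from camera to tool coordinates, whose origin is the TCP and whose axes are the flange's). Camera axes: x right, y down, z forward; pixel columns grow to the right and rows downward; lengths in m; the calibration is good to about 2 mm. A picture is of the moment at which its call begins: read the wrist's pose just before it. There is no depth.
- robot.close_job(): hands the job in; it is judged then, once.
The state is a dict: "t": time; "q": joint angles; "dq": joint speeds; "joint_torque": joint torques, N m; "tool_pos": TCP position; "orientation": TCP orientation; "force": force on the tool from outside, world axes, zero at the start; "wrist_torque": the same for the moment, N m; "opening": finger opening in m; "gripper_force": force on a finger pad.
Only numpy, scipy, OpenCV 4.12 (cv2) and the standard library are available. Lean on these libraries where they do the work, as an engineer would, in place of code of your own. Each camera call takes 0.05 s, during which the arm holds its last target. There are 200 camera calls.

## Working session

There is one attempt and no reset: what is moved stays moved. The work goes in short steps, Python scripts to look and compute and a shell command to move; the robot and the scene stay as the last step left them, time stands still between calls to the robot, and variables do not carry over. Pictures are saved under pics/ and viewed, at most 14 in all, crops included, and the job is handed in when it is done.

```bash
ls; mkdir -p pics; cat > h.py <<'E'
import numpy as np, cv2
from scipy.spatial.transform import Rotation as R
from plant import robot
def tool():
    s=robot.read_state(); T=np.eye(4); T[:3,:3]=R.from_rotvec(s["orientation"]).as_matrix(); T[:3,3]=s["tool_pos"]; return T
def cam(n):
    T=tool(); c=robot.read_camera(n)
    c["P"]=c["pose"] if n!="wrist" else T@c["tool_from_camera"]
    return c
def save(c,f,crop=None,s=1):
    im=c["color"][:,:,::-1]
    if crop: x0,y0,x1,y1=crop; im=im[y0:y1,x0:x1]
    cv2.imwrite("pics/"+f,cv2.resize(im,None,fx=s,fy=s,interpolation=cv2.INTER_CUBIC))
def ray(c,u,v):
    K=c["intrinsics"]; a=np.array([(u-K[0][2])/K[0][0],(v-K[1][2])/K[1][1]]); b=a.copy()
    for _ in range(20): b=a/(1+c["k1"]*(b@b))
    P=np.array(c["P"]); return P[:3,3],P[:3,:3]@np.array([b[0],b[1],1])
def onz(c,u,v,z):
    o,d=ray(c,u,v); return o+d*(z-o[2])/d[2]
def proj(c,p):
    P=np.array(c["P"]); q=P[:3,:3].T@(np.array(p)-P[:3,3]); b=q[:2]/q[2]; b=b*(1+c["k1"]*(b@b)); K=c["intrinsics"]
    return np.array([K[0][0]*b[0]+K[0][2],K[1][1]*b[1]+K[1][2]])
def st():
    s=robot.read_state(); T=tool(); g=T[:3,3]+.065*T[:3,2]
    print("t%.2f grasp"%s["t"],g.round(4),"x",T[:3,0].round(3),"y",T[:3,1].round(3),"z",T[:3,2].round(3),"F",np.round(s["force"],1),"op",round(s["opening"],4),"gf",np.round(s["gripper_force"],1))
E
python3 - <<'E'
from h import *
st()
for n in("top","scene"):
    c=cam(n); save(c,n+"0.png",s=1.42); print(n,np.array(c["P"]).round(3).tolist(),np.array(c["intrinsics"]).tolist(),c["k1"])
E
```

```text
pics
t0.00 grasp [0.2649 0.5378 0.2367] x [-0.897  0.442  0.   ] y [ 0.442  0.897 -0.002] z [-0.001 -0.002 -1.   ] F [-0.3 -0.3 -0.2] op 0.0929 gf 0.0
top [[0.027, -0.991, 0.132, 0.359], [-1.0, -0.027, -0.002, -0.068], [0.005, -0.132, -0.991, 1.36], [0.0, 0.0, 0.0, 1.0]] [[396.13404909424804, 0.0, 281.90574688289735], [0.0, 396.13404909424804, 208.08629541458185], [0.0, 0.0, 1.0]] 0.014926999395004067
scene [[-0.732, -0.519, 0.441, -0.286], [-0.681, 0.566, -0.464, 0.764], [-0.009, -0.64, -0.768, 1.454], [0.0, 0.0, 0.0, 1.0]] [[516.576317921169, 0.0, 282.9354945699924], [0.0, 516.576317921169, 203.39761437149917], [0.0, 0.0, 1.0]] -0.003132812764206661
```

View pics/top0.png

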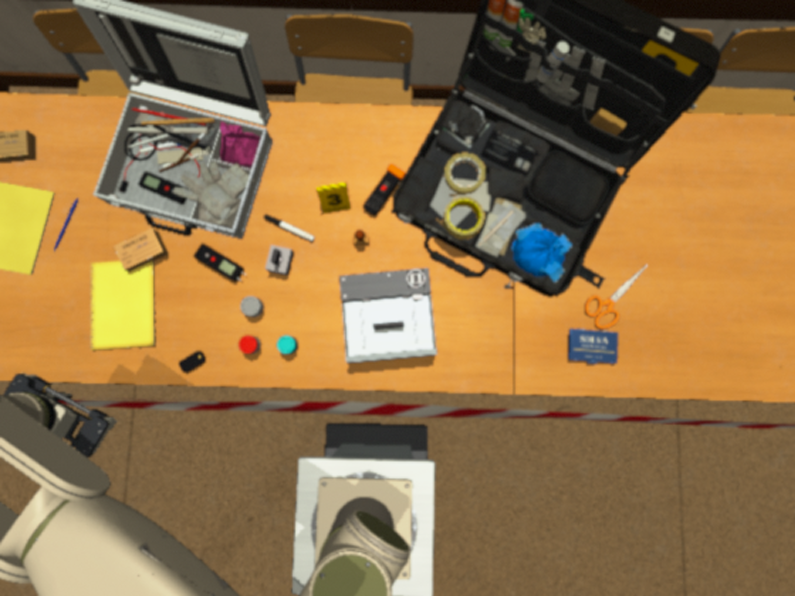

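View pics/scene0.png

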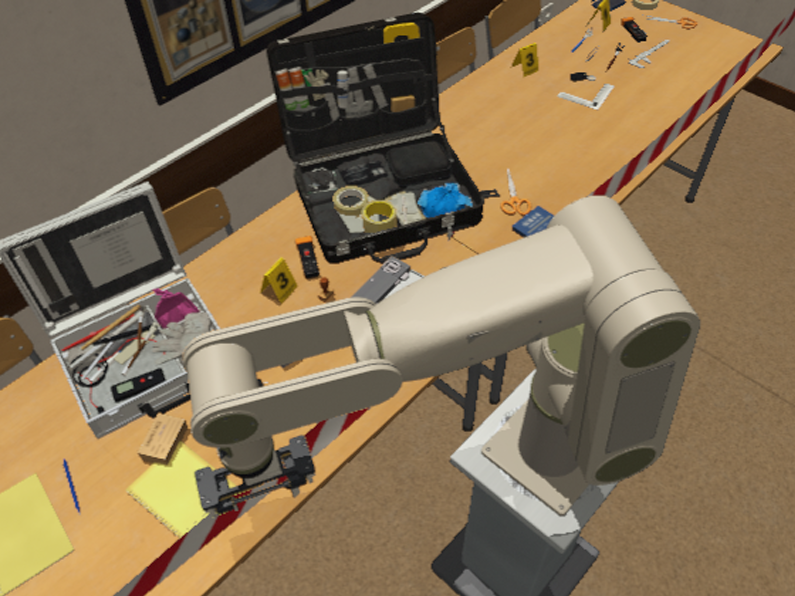

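The top view (scaled 1.42) shows:
- Safe: x 340–435, y 268–362, with the lock ring at about (415,279).
- Key stand: about (279,262).
- Candidates of the jar_small shape: red cap (248,345) and teal cap (287,345). The red one fits the description.
- Grey-capped jar_low: (251,307).
- No black-capped jar is visible, so jar_wide seems absent.

I'll confirm this in an enlarged crop.

```bash
python3 - <<'E'
from h import *
c=cam("top"); save(c,"top1.png",(125,160,315,262),4.2)
hsv=cv2.cvtColor(c["color"],cv2.COLOR_RGB2HSV)
def blobs(m,name,z,box=(100,150,320,270)):
    mm=np.zeros_like(m); x0,y0,x1,y1=box; mm[y0:y1,x0:x1]=m[y0:y1,x0:x1]
    n,l,s,ce=cv2.connectedComponentsWithStats(mm)
    for i in range(1,n):
        if s[i,4]>25: print(name,s[i].tolist(),ce[i].round(1),onz(c,*ce[i],z).round(4))
blobs(cv2.inRange(hsv,(0,190,120),(4,255,255)),"red",.046)
blobs(cv2.inRange(hsv,(80,100,80),(95,255,255)),"teal",.046)
blobs(cv2.inRange(hsv,(0,0,60),(180,60,190)),"grey",.042)
blobs(cv2.inRange(hsv,(0,0,195),(180,60,255)),"bright",.067)
E
```

```text
red [169, 237, 12, 12, 114] [174.6 242.4] [0.4097 0.2808 0.046 ]
teal [195, 237, 14, 12, 130] [201.7 242.5] [0.4116 0.1917 0.046 ]
grey [102, 150, 74, 17, 673] [147.2 155.3] [0.7026 0.3929 0.042 ]
grey [280, 150, 10, 6, 40] [285.  152.6] [ 0.7256 -0.0754  0.042 ]
grey [299, 158, 14, 7, 39] [305.4 160.9] [ 0.6982 -0.1458  0.042 ]
grey [188, 174, 18, 19, 226] [196.4 183.3] [0.6103 0.2208 0.042 ]
grey [240, 189, 67, 66, 1382] [270.7 209. ] [ 0.5299 -0.0326  0.042 ]
grey [170, 209, 14, 14, 157] [176.5 215.5] [0.4994 0.281  0.042 ]
grey [263, 226, 22, 8, 132] [273.5 229.8] [ 0.4603 -0.0439  0.042 ]
bright [198, 156, 23, 13, 73] [208.2 161.9] [0.6794 0.1802 0.067 ]
bright [243, 207, 63, 45, 2198] [273.6 229.7] [ 0.4587 -0.0449  0.067 ]
```

View pics/top1.png

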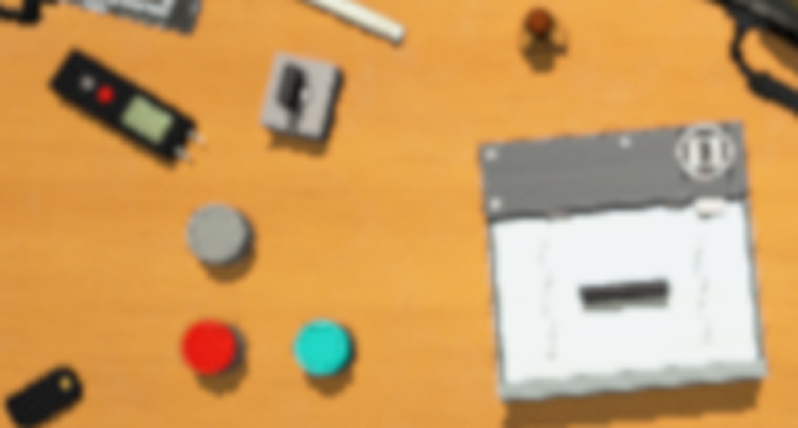

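The crop shows:
- Red cap at (210,348), which is jar_small. The teal cap at (322,347) is the look-alike.
- Grey cap at (219,235), which is jar_low.
- Stand at (302,97), with the key head at (292,88).
- Safe housing's back corners at (478,145) and (741,123), lock ring at (706,152).
- No black-capped jar.

Next I'll work out the poses and the move to the key.

```bash
python3 - <<'E'
from h import *
c=cam("top"); o=lambda u,v,z:onz(c,125+u/4.2-.4,160+v/4.2-.4,z)
a,b,r=o(479,146,.08),o(741,123,.08),o(706,152,.082); print(a,b,np.linalg.norm(a-b),r)
e=(b-a)/np.linalg.norm(b-a); yaw=np.arctan2(e[0],-e[1]); # -y_safe=e
print("yaw",np.degrees(np.arctan2(e[0],-e[1])))
w=np.array([np.cos(yaw),np.sin(yaw)])
h=o(625,292,.095); print("handle",h)
hd=o(292,84,.066); print("key head",hd)
hsv=cv2.cvtColor(c["color"],cv2.COLOR_RGB2HSV)
big=cv2.resize(hsv[160:262,125:315],None,fx=4.2,fy=4.2,interpolation=cv2.INTER_CUBIC)
m=np.zeros(big.shape[:2],np.uint8); m[45:140,255:345]=cv2.inRange(big,(0,0,0),(180,75,255))[45:140,255:345]
k=max(cv2.findContours(m,0,1)[0],key=cv2.contourArea); rc=cv2.minAreaRect(k); bx=cv2.boxPoints(rc)
p=np.array([o(*q,.036) for q in bx]); print(rc,p.round(4),p.mean(0))
st()
for q in [(.5,.2,.3)]: pass
E
```

```text
[0.57025286 0.07269946 0.08      ] [ 0.59407932 -0.13099244  0.08      ] 0.2050806929116923 [ 0.57005967 -0.10413387  0.082     ]
yaw 6.67174206732936
handle [ 0.45827386 -0.04459823  0.095     ]
key head [0.6180998  0.22385134 0.066     ]
((300.5252685546875, 96.89044189453125), (67.38290405273438, 76.7520523071289), 12.994616508483887) [[0.5884 0.2551 0.036 ]
 [0.6502 0.2447 0.036 ]
 [0.6392 0.191  0.036 ]
 [0.5775 0.2017 0.036 ]] [0.61380418 0.22315161 0.036     ]
t0.20 grasp [0.265  0.5379 0.2371] x [-0.897  0.442  0.   ] y [ 0.442  0.897 -0.001] z [-0.001 -0.001 -1.   ] F [ 0.1 -0.8 -0.5] op 0.0928 gf 0.0
```

```bash
python3 -m jog '1 -.0284 -.0079 0 0;1 -.0284 -.0079 0 0;1 -.0284 -.0079 0 0;1 -.0284 -.0079 0 0;1 -.0284 -.0079 0 0;1 -.0284 -.0079 0 0;1 -.0284 -.0079 0 0;1 -.0284 -.0079 0 0;1 -.0284 -.0079 0 0;1 -.0284 -.0079 0 0'
python3 -m jog '1 -.0284 -.0079 0 0;1 -.0284 -.0079 0 0;1 -.0284 -.0079 0 0;1 -.0284 -.0079 0 0;1 -.0284 -.0079 0 0;1 -.0284 -.0079 0 0;1 0 0 0 -5.4;1 0 0 0 -5.4;1 0 0 0 -5.4;1 0 0 0 0'
python3 - <<'E'
from h import *
st(); c=cam("wrist"); save(c,"w0.png",s=1.42); print(np.array(c["tool_from_camera"]).round(3), c["intrinsics"],c["k1"])
print(proj(c,(.617,.223,.066)))
E
```

```text
t: 1.03
tool_pos: [0.4858, 0.3407, 0.3025]
orientation: [-0.713, -3.059, 0.0]
force: [-0.5, -0.4, -0.0]
opening: 0.093
gripper_force: 0.0
t: 1.87
tool_pos: [0.617, 0.2236, 0.3022]
orientation: [-0.269, -3.129, 0.0]
force: [0.0, -0.4, -0.2]
opening: 0.0928
gripper_force: 0.0
t1.87 grasp [0.6169 0.2236 0.2372] x [-0.985  0.17   0.001] y [ 0.17   0.985 -0.   ] z [-0.001 -0.    -1.   ] F [ 0.  -0.4 -0.2] op 0.0928 gf 0.0
[[ 0.    -0.956 -0.292  0.083]
 [ 1.     0.     0.     0.001]
 [-0.    -0.292  0.956 -0.081]
 [ 0.     0.     0.     1.   ]] [[360.10573929   0.         277.8361968 ]
 [  0.         360.10573929 210.02661289]
 [  0.           0.           1.        ]] -0.06353316964658864
[276.57199482 195.38633805]
```

View pics/w0.png

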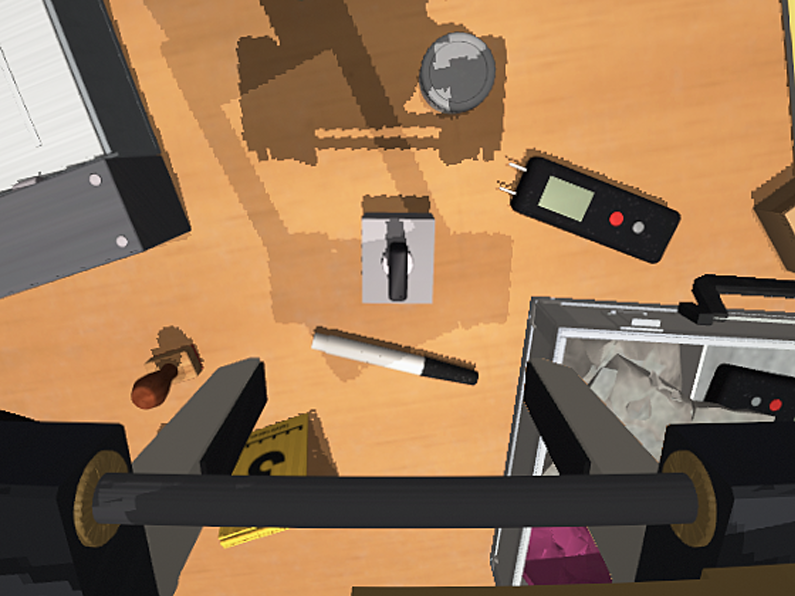

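The wrist view shows the stand top at x 361–434, y 213–304, squared to the tool, and the key head at about (398,272). Meter, stamp and the grey jar are also visible. I'll measure both numerically.

```bash
python3 - <<'E'
from h import *
c=cam("wrist"); hsv=cv2.cvtColor(c["color"],cv2.COLOR_RGB2HSV)
b=(245,145,315,222); v=hsv[b[1]:b[3],b[0]:b[2]]
m=cv2.morphologyEx(cv2.inRange(v,(0,0,0),(180,70,255)),cv2.MORPH_OPEN,np.ones((3,3)))
for name,mm,z in(("stand",cv2.inRange(v,(0,0,100),(180,50,255)),.036),("head",cv2.inRange(v,(0,0,0),(180,255,45)),.066)):
    for k in cv2.findContours(mm,0,1)[0]:
        if cv2.contourArea(k)>30:
            r=cv2.boundingRect(k); x,y,w,h=r; x+=b[0];y+=b[1]
            print(name,x,y,w,h); [print("   ",onz(c,*q,z).round(4)) for q in((x,y),(x+w,y),(x,y+h),(x+w,y+h))]
save(c,"w1.png",b,8)
E
```

```text
stand 254 154 52 60
    [0.5802 0.2076 0.036 ]
    [0.589 0.257 0.036]
    [0.6398 0.1958 0.036 ]
    [0.649  0.2477 0.036 ]
head 273 170 14 42
    [0.5933 0.2243 0.066 ]
    [0.5955 0.2366 0.066 ]
    [0.632  0.2172 0.066 ]
    [0.6342 0.23   0.066 ]
```

View pics/w1.png

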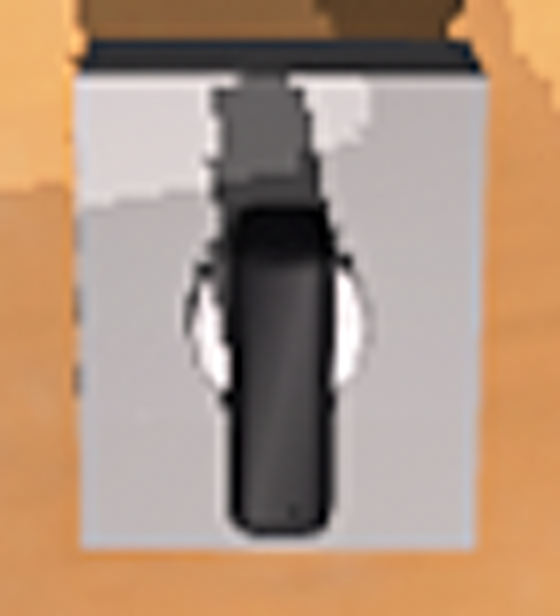

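The enlarged crop shows the head's top face at x 232–332, y 255–537 (crop pixels), and the stand top at 80–480, 75–548. The key is aligned with the tool.

```bash
python3 - <<'E'
from h import *
c=cam("wrist"); o=lambda u,v,z:onz(c,245+u/8-.45,145+v/8-.45,z)
p=o(282,396,.066); print(p, np.linalg.norm(o(282,255,.066)-o(282,537,.066)), np.linalg.norm(o(232,396,.066)-o(332,396,.066)))
s=np.mean([o(80,75,.036),o(487,75,.036),o(82,548,.036),o(475,548,.036)],0); print("stand",s)
T=tool(); g=T[:3,3]+.065*T[:3,2]
for q in(p,s): d=T[:3,:3].T@(q-g); print(d.round(4))
E
```

```text
[0.6162092  0.22651847 0.066     ] 0.03312667585443356 0.011380811154459387
stand [0.61389508 0.22695645 0.036     ]
[0.0009 0.0023 0.1716]
[0.0033 0.0023 0.2016]
```

```bash
python3 -m jog '.4 .002 .0023 0 0;.4 0 0 .025 0;.4 0 0 .025 0;.4 0 0 .025 0;.4 0 0 .025 0;.4 0 0 .025 0;.4 0 0 .025 0;.4 0 0 .012 0;.4 0 0 .012 0;.4 0 0 0 0' 25
python3 -m jog '0 0 0 0 0;0 0 0 0 0;0 0 0 0 0;0 0 0 0 0;0 0 0 0 0;0 0 0 0 0;0 0 0 0 0'
python3 -c "from h import *;st()"
```

```text
t: 2.85
tool_pos: [0.614, 0.2265, 0.1262]
orientation: [-0.275, -3.126, 0.002]
force: [-0.9, -0.8, -0.1]
opening: 0.0383
gripper_force: 0.0
t: 3.43
tool_pos: [0.6162, 0.2268, 0.1303]
orientation: [0.275, 3.127, 0.001]
force: [-1.0, 0.8, 6.9]
opening: 0.0119
gripper_force: 25.0
t3.43 grasp [0.6163 0.2268 0.0653] x [-0.985  0.174 -0.002] y [0.174 0.985 0.001] z [ 0.002  0.001 -1.   ] F [-1.   0.8  6.9] op 0.0119 gf 25.0
```

```bash
python3 -m jog '0 0 0 -.01 0;0 0 0 -.01 0;0 0 0 -.02 0;0 0 0 -.025 0;0 0 0 -.03 0;0 0 0 -.03 0;0 0 0 0 0;0 0 0 0 0'
python3 - <<'E'
from h import *
st(); c=cam("wrist"); save(c,"w2.png",s=1.42)
T=tool()
for d in(0.065,.06,.091,.116): print(d,(proj(c,T[:3,3]+T[:3,2]*d)*1.42).round(1))
E
```

```text
t: 4.1
tool_pos: [0.6167, 0.2271, 0.258]
orientation: [0.274, 3.124, 0.004]
force: [-0.2, -1.0, -0.9]
opening: 0.0116
gripper_force: 25.0
t4.10 grasp [0.6171 0.2272 0.193 ] x [-0.985  0.174 -0.006] y [0.174 0.985 0.003] z [ 0.006  0.002 -1.   ] F [-0.2 -1.  -0.9] op 0.0116 gf 25.0
0.065 [390.9 404.3]
0.06 [390.8 412. ]
0.091 [391.2 370.1]
0.116 [391.5 344.6]
```

View pics/w2.png

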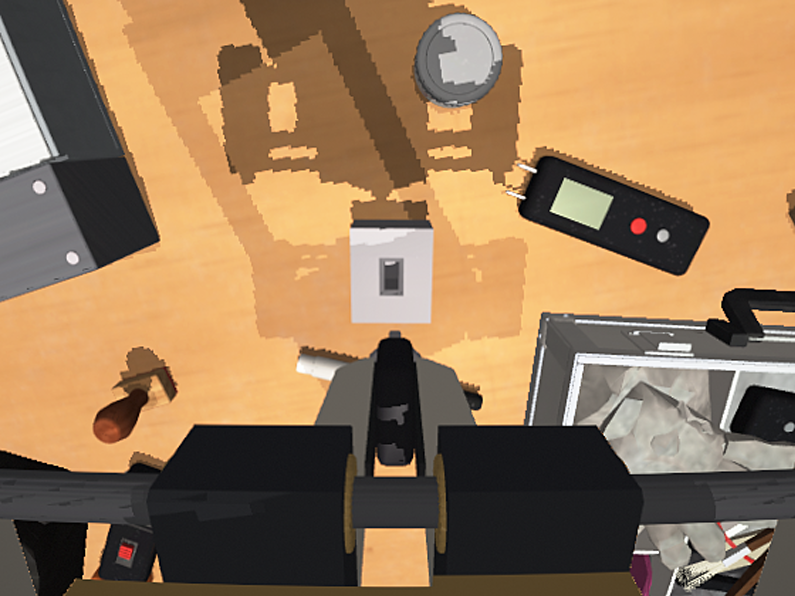

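The key is held, with its head between the pads and its tip at about (395,333). The stand's empty hole is at (391,277). Now over to the lock at the same relative height.

```bash
python3 - <<'E'
from h import *
c=cam("wrist"); h=onz(c,391/1.42-.2,277/1.42-.2,.036); T=tool(); g=T[:3,3]+.065*T[:3,2]; print(h, (T[:3,:3].T@(h-g)).round(4))
E
python3 -m jog '0 0 0 -.022 0;0 0 0 -.022 0;0 -.0011 -.033 0 0;0 -.0011 -.033 0 0;0 -.0011 -.033 0 0;0 -.0011 -.033 0 0;0 -.0011 -.033 0 0;0 -.0011 -.033 0 0;0 -.0011 -.033 0 0;0 -.0011 -.033 0 0'
python3 -m jog '0 -.0011 -.033 0 0;0 -.0011 -.033 0 0;0 0 0 0 -5.6;0 0 0 0 -5.6;0 0 0 0 -5.5;0 0 0 0 0;0 0 0 0 0'
python3 - <<'E'
from h import *
st(); c=cam("wrist"); save(c,"w3.png",s=1.42)
E
```

```text
[0.61143931 0.22607184 0.036     ] [ 0.0034 -0.0011  0.1526]
t: 5.03
tool_pos: [0.5767, -0.0362, 0.2957]
orientation: [-0.274, -3.126, -0.0]
force: [1.0, 0.1, -0.8]
opening: 0.0117
gripper_force: 25.0
t: 5.62
tool_pos: [0.5681, -0.1001, 0.2962]
orientation: [0.178, -3.134, -0.001]
force: [0.4, 1.1, -0.3]
opening: 0.0117
gripper_force: 25.0
t5.62 grasp [ 0.5679 -0.1001  0.2312] x [-0.994 -0.113  0.002] y [-0.113  0.994  0.001] z [-0.003  0.001 -1.   ] F [ 0.4  1.1 -0.3] op 0.0117 gf 25.0
```

View pics/w3.png

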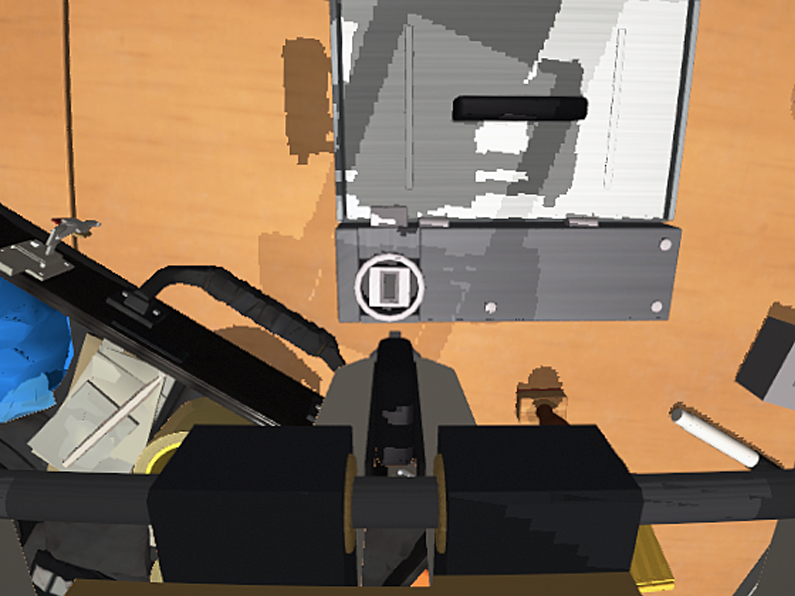

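The wrist view shows the keyhole at (390,287) inside the ring, square to the tool. The cover handle is at (520,108), and the bolt nose sits over the cover edge at (388,215).

```bash
python3 - <<'E'
from h import *
st();c=cam("wrist"); h=onz(c,390/1.42-.2,287/1.42-.2,.08); T=tool(); g=T[:3,3]+.065*T[:3,2]; print(h, (T[:3,:3].T@(h-g)).round(4))
E
```

```text
t5.67 grasp [ 0.5681 -0.1     0.2315] x [-0.994 -0.113  0.002] y [-0.113  0.994  0.001] z [-0.002  0.001 -1.   ] F [ 0.4 -0.6 -0.2] op 0.0117 gf 25.0
[ 0.56913924 -0.10174781  0.08      ] [-0.0009 -0.002   0.1518]
```

```bash
python3 -m jog '0 -.0025 -.0015 0 0;0 0 0 .03 0;0 0 0 .03 0;0 0 0 .02 0;0 0 0 .01 0;0 0 0 .004 0;0 0 0 .004 0;0 0 0 .004 0;0 0 0 .004 0;0 0 0 0 0'; python3 -c "from h import *;st()"
```

```text
t: 6.55
tool_pos: [0.5719, -0.1018, 0.1925]
orientation: [-0.182, 3.135, -0.002]
force: [0.0, -1.6, -0.9]
opening: 0.0118
gripper_force: 25.0
t6.55 grasp [ 0.572  -0.1019  0.1275] x [-0.993 -0.116 -0.001] y [-0.116  0.993 -0.001] z [ 0.002 -0.001 -1.   ] F [ 0.  -1.6 -0.9] op 0.0118 gf 25.0
```

```bash
for i in 1; do python3 -m jog '0 0 0 .003 0;0 0 0 .003 0;0 0 0 .003 0;0 0 0 0 0'; done; python3 -m jog '0 0 0 .003 0;0 0 0 .003 0;0 0 0 .003 0;0 0 0 .002 0;0 0 0 0 0';  python3 -c "from h import *;st()"
```

```text
t: 6.88
tool_pos: [0.5715, -0.1018, 0.1824]
orientation: [-0.182, 3.136, -0.001]
force: [1.8, -2.9, -2.2]
opening: 0.0118
gripper_force: 25.0
t: 7.3
tool_pos: [0.5719, -0.1019, 0.174]
orientation: [-0.183, 3.135, -0.002]
force: [-7.5, -2.7, 17.4]
opening: 0.0119
gripper_force: 25.0
t7.30 grasp [ 0.572  -0.1019  0.109 ] x [-0.993 -0.116 -0.001] y [-0.116  0.993 -0.001] z [ 0.001 -0.001 -1.   ] F [-7.5 -2.7 17.4] op 0.0119 gf 25.0
```

```bash
python3 -m jog '0 .001 0 -.001 0;0 0 0 0 6;0 0 0 0 6;0 0 0 0 6;0 0 0 0 6;0 0 0 0 6;0 0 0 0 6;0 0 0 0 0';python3 -c "from h import *;st()"; python3 -m jog '0 0 0 0 6;0 0 0 0 6;0 0 0 0 6;0 0 0 0 6;0 0 0 0 6;0 0 0 0 6;0 0 0 0 6;0 0 0 0 2;0 0 0 0 0;0 0 0 0 0';python3 -c "from h import *;st();print(robot.read_state()['wrist_torque'])"
```

```text
t: 7.97
tool_pos: [0.5712, -0.1029, 0.1741]
orientation: [0.805, 3.033, -0.003]
force: [-0.8, -7.8, 8.9]
opening: 0.012
gripper_force: 25.0
t7.97 grasp [ 0.5714 -0.103   0.1091] x [-0.868  0.496 -0.003] y [ 0.496  0.868 -0.001] z [ 0.002 -0.003 -1.   ] F [-0.8 -7.8  8.9] op 0.012 gf 25.0
t: 8.8
tool_pos: [0.5706, -0.1035, 0.1741]
orientation: [1.875, 2.517, -0.004]
force: [-4.0, -9.7, 10.8]
opening: 0.0119
gripper_force: 25.0
t8.80 grasp [ 0.5706 -0.1037  0.1091] x [-0.286  0.958 -0.004] y [ 0.958  0.286 -0.   ] z [ 0.001 -0.003 -1.   ] F [-4.  -9.7 10.8] op 0.0119 gf 25.0
[-2.08199153  0.98295659 -0.03200916]
```

```bash
python3 -m jog '0 0 0 .002 0;0 0 0 .001 0;0 0 0 0 0;0 0 0 0 0';python3 -c "from h import *;st()"; python3 -m jog '0 0 0 -.002 0;0 0 0 0 0;.4 0 0 0 0;.4 0 0 0 0;.4 0 0 0 0;.4 0 0 -.02 0;.4 0 0 -.03 0;.4 0 0 -.03 0;.4 0 0 -.03 0;.4 0 0 -.02 0'
python3 - <<'E'
from h import *
st(); c=cam("wrist"); save(c,"w4.png",s=1.42)
E
```

```text
t: 9.13
tool_pos: [0.5707, -0.1035, 0.1739]
orientation: [1.875, 2.517, -0.003]
force: [-15.6, -7.9, 31.2]
opening: 0.0121
gripper_force: 25.0
t9.13 grasp [ 0.5708 -0.1038  0.1089] x [-0.286  0.958 -0.004] y [0.958 0.286 0.   ] z [ 0.001 -0.004 -1.   ] F [-15.6  -7.9  31.2] op 0.0121 gf 25.0
t: 9.97
tool_pos: [0.5708, -0.1011, 0.3043]
orientation: [1.874, 2.52, 0.002]
force: [0.3, -0.2, -0.4]
opening: 0.0373
gripper_force: 0.0
t9.97 grasp [ 0.5709 -0.101   0.2393] x [-0.287  0.958 -0.   ] y [0.958 0.287 0.002] z [ 0.002  0.    -1.   ] F [ 0.3 -0.2 -0.4] op 0.0373 gf 0.0
```

View pics/w4.png

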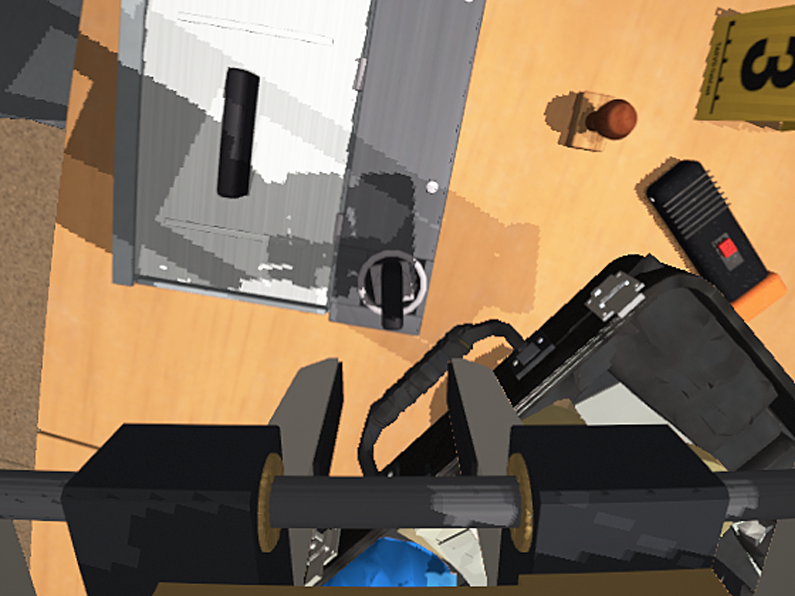

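The key stands in the lock turned, with its head at (392,292), and the bolt nose is gone from the cover edge.

The jog has no tilt, so I'll pinch the handle bar across its 70 mm length. The cover can then pivot about y between the pads.

```bash
python3 -m jog '1 0 0 0 -7;1 0 0 0 -7;1 0 0 0 -7;1 0 0 0 -7;1 0 0 0 -7;1 0 0 0 -7;1 0 0 0 -7;1 0 0 0 -7;1 0 0 0 -7;1 0 0 0 -7'
python3 -m jog '1 0 0 0 -5;1 0 0 0 -5;1 .021 .014 0 0;1 .021 .014 0 0;1 .021 .014 0 0;1 .021 .014 0 0;1 .021 .014 0 0;1 0 0 0 0;1 0 0 0 0'
python3 - <<'E'
from h import *
st(); c=cam("wrist"); save(c,"w5.png",s=1.42)
for p in[(.4605,-.0438,.095)]: print(proj(c,p)*1.42)
hsv=cv2.cvtColor(c["color"],cv2.COLOR_RGB2HSV)
m=np.zeros(hsv.shape[:2],np.uint8); m[120:260,200:350]=cv2.inRange(hsv,(0,0,0),(180,255,45))[120:260,200:350]
for k in cv2.findContours(m,0,1)[0]:
    if cv2.contourArea(k)>100:
        r=cv2.minAreaRect(k); print(r, onz(c,*r[0],.095).round(4))
T=tool()
E
```

```text
t: 10.85
tool_pos: [0.5701, -0.1009, 0.3005]
orientation: [-0.081, -3.139, -0.002]
force: [-0.4, 0.8, 0.8]
opening: 0.0925
gripper_force: 0.0
t: 11.6
tool_pos: [0.4572, -0.0434, 0.3011]
orientation: [0.185, -3.136, -0.001]
force: [0.2, 0.8, 0.4]
opening: 0.0931
gripper_force: 0.0
t11.60 grasp [ 0.4572 -0.0433  0.2361] x [-0.993 -0.117  0.   ] y [-0.117  0.993  0.001] z [-0.     0.001 -1.   ] F [0.2 0.8 0.4] op 0.0931 gf 0.0
[391.37734917 294.92694034]
((276.5, 201.0), (18.0, 81.0), 90.0) [ 0.4547 -0.0437  0.095 ]
```

View pics/w5.png

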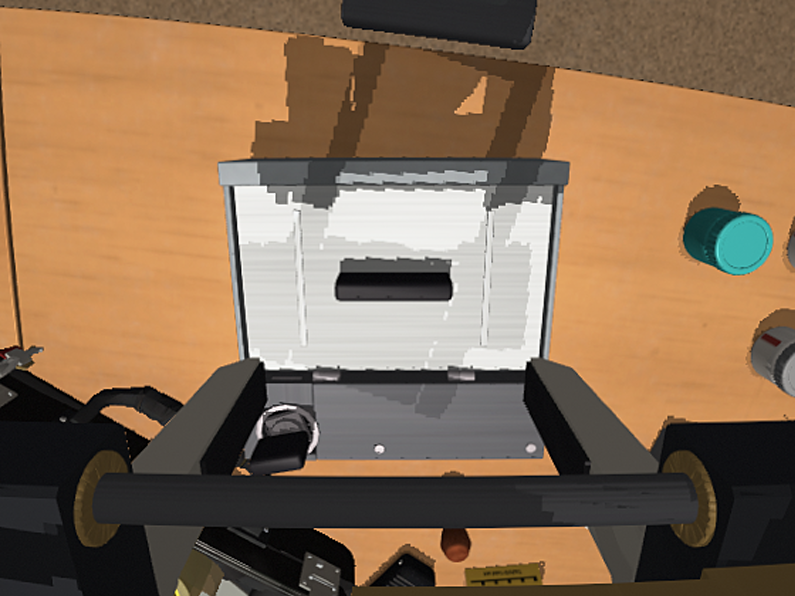

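The handle top is at (394,289), centred between the fingers, and the key stands turned at (285,440).

```bash
python3 -m jog '1 -.002 -.0004 0 0;1 0 0 .022 0;1 0 0 .022 0;1 0 0 .022 0;1 0 0 .022 0;1 0 0 .022 0;1 0 0 .022 0;1 0 0 .011 0;1 0 0 .003 0;1 0 0 0 0' 20
python3 -c "from h import *;st()"
python3 -m jog '.5 0 0 0 0;.5 0 0 0 0;.5 0 0 0 0;.5 0 0 0 0;.5 0 0 0 0'
python3 -c "from h import *;st()"
```

```text
t: 12.48
tool_pos: [0.4599, -0.0445, 0.155]
orientation: [0.182, -3.134, -0.001]
force: [0.6, -0.3, 0.5]
opening: 0.0928
gripper_force: 0.0
t12.48 grasp [ 0.4597 -0.0445  0.09  ] x [-0.993 -0.116  0.002] y [-0.116  0.993  0.001] z [-0.002  0.    -1.   ] F [ 0.6 -0.3  0.5] op 0.0928 gf 0.0
t: 12.9
tool_pos: [0.4607, -0.0443, 0.1569]
orientation: [-0.183, 3.134, -0.0]
force: [-0.7, 1.5, 4.6]
opening: 0.0699
gripper_force: 20.0
t12.90 grasp [ 0.4609 -0.0443  0.0919] x [-0.993 -0.116 -0.002] y [-0.116  0.993 -0.   ] z [ 0.002  0.    -1.   ] F [-0.7  1.5  4.6] op 0.0699 gf 20.0
```

```bash
python3 -m jog '.5 0 0 -.002 0;.5 0 0 -.002 0;.5 0 0 -.002 0;.5 0 0 -.002 0;.5 0 0 0 0'
python3 -c "from h import *;st()"
python3 -m jog '.5 0 0 -.002 0;.5 0 0 -.002 0;.5 0 0 -.002 0;.5 0 0 -.002 0;.5 0 0 -.002 0;.5 0 0 0 0'
python3 -c "from h import *;st();save(cam('wrist'),'w6.png',(130,80,460,320),1.6)"
```

```text
t: 13.32
tool_pos: [0.4592, -0.0444, 0.1637]
orientation: [0.183, -3.134, -0.0]
force: [-4.7, -0.6, -1.1]
opening: 0.0699
gripper_force: 20.0
t13.32 grasp [ 0.459  -0.0443  0.0987] x [-0.993 -0.116  0.002] y [-0.116  0.993  0.   ] z [-0.002  0.    -1.   ] F [-4.7 -0.6 -1.1] op 0.0699 gf 20.0
t: 13.82
tool_pos: [0.4601, -0.0443, 0.1741]
orientation: [-0.183, 3.136, 0.0]
force: [0.1, 0.6, -6.7]
opening: 0.0697
gripper_force: 20.0
t13.82 grasp [ 0.4601 -0.0443  0.1091] x [-0.993 -0.116 -0.   ] y [-0.116  0.993  0.   ] z [ 0.  0. -1.] F [ 0.1  0.6 -6.7] op 0.0697 gf 20.0
```

View pics/w6.png

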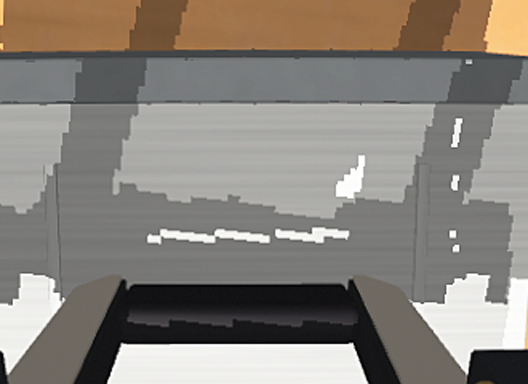

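The bar is held between the pads and the cover is tilting, with its lip still under the keeper (rows 58–103). Next: draw it back, then up.

```bash
python3 -m jog '.5 0 0 -.002 0;.5 -.003 0 0 0;.5 -.003 0 0 0;.5 -.003 0 0 0;.5 -.003 0 0 0;.5 -.003 0 0 0;.5 0 0 0 0'
python3 -c "from h import *;st()"
python3 -m jog '.5 0 0 -.003 0;.5 0 0 -.003 0;.5 0 0 -.003 0;.5 0 0 0 0'
python3 -c "from h import *;st();save(cam('wrist'),'w7.png',(130,80,460,320),1.6)"
```

```text
t: 14.45
tool_pos: [0.4757, -0.0426, 0.1761]
orientation: [-0.183, 3.135, -0.0]
force: [1.8, -0.5, -1.6]
opening: 0.0698
gripper_force: 20.0
t14.45 grasp [ 0.4758 -0.0426  0.1111] x [-0.993 -0.116 -0.001] y [-0.116  0.993 -0.   ] z [ 0.001 -0.    -1.   ] F [ 1.8 -0.5 -1.6] op 0.0698 gf 20.0
t: 14.78
tool_pos: [0.4753, -0.0428, 0.1857]
orientation: [-0.183, 3.135, -0.001]
force: [0.3, 0.3, -3.1]
opening: 0.07
gripper_force: 20.0
t14.78 grasp [ 0.4754 -0.0428  0.1207] x [-0.993 -0.116 -0.001] y [-0.116  0.993 -0.   ] z [ 0.001 -0.    -1.   ] F [ 0.3  0.3 -3.1] op 0.07 gf 20.0
```

View pics/w7.png

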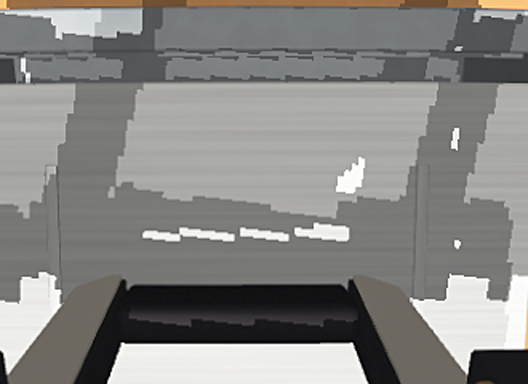

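The lip is free: there is a gap between the keeper (row 50) and the lip (row 82), and the load equals the cover's weight. Carrying it to the right.

```bash
python3 -m jog '.5 0 0 -.01 0;.5 0 0 -.015 0;.5 0 0 -.015 0;.5 0 0 -.015 0;.5 0 0 -.015 0;.5 0 0 -.01 0;.5 0 0 0 0' 
python3 -m jog '.5 .0048 -.0283 0 0;.5 .0048 -.0283 0 0;.5 .0048 -.0283 0 0;.5 .0048 -.0283 0 0;.5 .0048 -.0283 0 0;.5 .0048 -.0283 0 0;.5 .0048 -.0283 0 0;.5 .0048 -.0283 0 0;.5 .0048 -.0283 0 0;.5 .0048 -.0283 0 0' 
python3 -m jog '.5 0 0 0 0;.5 0 0 .02 0;.5 0 0 .02 0;.5 0 0 .02 0;.5 0 0 .02 0;.5 0 0 .02 0;.5 0 0 .015 0;.5 0 0 .01 0;.5 0 0 .01 0;.5 0 0 0 0' 
python3 -c "from h import *;st()"
```

```text
t: 15.42
tool_pos: [0.476, -0.0429, 0.2679]
orientation: [-0.183, 3.132, -0.002]
force: [0.6, 0.6, -3.1]
opening: 0.07
gripper_force: 20.0
t: 16.25
tool_pos: [0.4595, -0.3305, 0.2637]
orientation: [0.183, -3.135, -0.002]
force: [0.4, 0.8, -2.6]
opening: 0.0697
gripper_force: 20.0
t: 17.08
tool_pos: [0.4591, -0.3283, 0.1273]
orientation: [0.183, -3.134, -0.004]
force: [-0.4, 0.8, -3.3]
opening: 0.0698
gripper_force: 20.0
t17.08 grasp [ 0.4589 -0.3281  0.0623] x [-0.993 -0.116  0.002] y [-0.116  0.993  0.003] z [-0.003  0.002 -1.   ] F [-0.4  0.8 -3.3] op 0.0698 gf 20.0
```

```bash
python3 -m jog '.5 0 0 .008 0;.5 0 0 .006 0;.5 0 0 .004 0;.5 0 0 .004 0;.5 0 0 .003 0;.5 0 0 .003 0;.5 0 0 .003 0;.5 0 0 .001 0;.5 0 0 0 0' 
python3 -c "from h import *;st()"
python3 -m jog '1 0 0 0 0;1 0 0 0 0;1 0 0 0 0;1 0 0 -.01 0;1 0 0 -.02 0;1 0 0 -.03 0;1 0 0 -.03 0;1 0 0 -.03 0;1 0 0 -.03 0;1 0 0 -.03 0'
python3 -c "
from h import *
st();c=cam('top');save(c,'top2.png',(150,150,400,280),3.1)
hsv=cv2.cvtColor(c['color'],cv2.COLOR_RGB2HSV)"
```

```text
t: 17.83
tool_pos: [0.4602, -0.3295, 0.0978]
orientation: [-0.183, 3.136, -0.001]
force: [2.0, -0.4, 1.2]
opening: 0.0701
gripper_force: 20.0
t17.83 grasp [ 0.4602 -0.3296  0.0328] x [-0.993 -0.116 -0.   ] y [-0.116  0.993 -0.001] z [ 0. -0. -1.] F [ 2.  -0.4  1.2] op 0.0701 gf 20.0
t: 18.67
tool_pos: [0.4597, -0.3291, 0.2801]
orientation: [-0.183, 3.136, -0.001]
force: [0.6, -0.5, -0.3]
opening: 0.0927
gripper_force: 0.0
t18.67 grasp [ 0.4598 -0.3291  0.2151] x [-0.993 -0.116 -0.   ] y [-0.116  0.993 -0.   ] z [ 0. -0. -1.] F [ 0.6 -0.5 -0.3] op 0.0927 gf 0.0
```

View pics/top2.png

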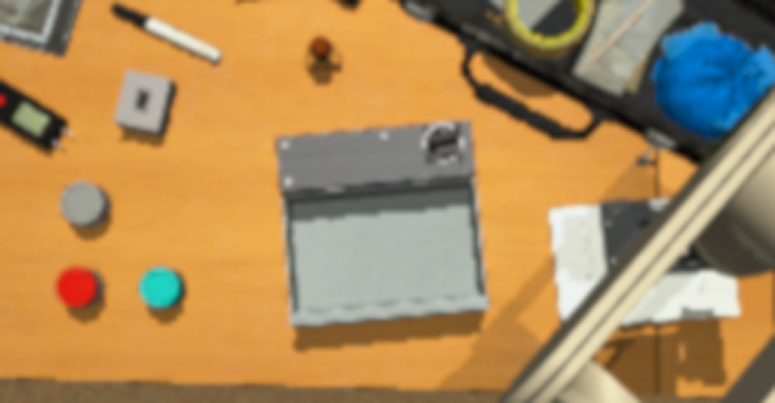

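The safe is open and empty, and the cover lies at the right around (650,265). The grey cap is at (84,205) and the red at (77,287), both unmoved; the teal look-alike is at (161,288). Going for jar_low first.

```bash
python3 -m jog '.78 -.0055 .0301 0 0;.78 -.0055 .0301 0 0;.78 -.0055 .0301 0 0;.78 -.0055 .0301 0 0;.78 -.0055 .0301 0 0;.78 -.0055 .0301 0 0;.78 -.0055 .0301 0 0;.78 -.0055 .0301 0 0;.78 -.0055 .0301 0 0;.78 -.0055 .0301 0 0' 15
python3 -m jog '.78 -.0055 .0301 0 0;.78 -.0055 .0301 0 0;.78 -.0055 .0301 0 0;.78 -.0055 .0301 0 0;.78 -.0055 .0301 0 0;.78 -.0055 .0301 0 0;.78 -.0055 .0301 0 0;.78 -.0055 .0301 0 0;.78 -.0055 .0301 0 0;.78 -.0055 .0301 0 0'
python3 -m jog '.78 0 0 0 0;.78 0 0 0 0'
cat >> h.py <<'E'
def cap(c,p,z,lo,hi,rad=60):
    u,v=proj(c,(p[0],p[1],z)); hsv=cv2.cvtColor(c["color"],cv2.COLOR_RGB2HSV); m=cv2.inRange(hsv,lo,hi)
    k=np.zeros_like(m); cv2.circle(k,(int(u),int(v)),rad,255,-1); m=cv2.morphologyEx(m&k,cv2.MORPH_OPEN,np.ones((3,3)))
    T=tool(); g=T[:3,3]+.065*T[:3,2]
    for q in cv2.findContours(m,0,1)[0]:
        if cv2.contourArea(q)>150:
            (a,b),r=cv2.minEnclosingCircle(q); w=onz(c,a,b,z); e=onz(c,a+r,b,z)
            print("pred",(u.round(),v.round()),"at",round(a),round(b),"r",round(r,1),"box",cv2.boundingRect(q),"w",w.round(4),"rad",np.linalg.norm(e-w).round(4),"tool d",(T[:3,:3].T@(w-g)).round(4))
E
python3 - <<'E'
from h import *
st(); c=cam("wrist"); save(c,"w8.png",s=1)
cap(c,(.499,.282),.042,(0,0,60),(180,45,255))
cap(c,(.41,.281),.046,(0,190,80),(6,255,255))
c=cam("top")
cap(c,(.499,.282),.042,(0,0,60),(180,60,190),14)
E
```

```text
t: 19.55
tool_pos: [0.4794, -0.0225, 0.2784]
orientation: [-0.182, 3.136, -0.0]
force: [0.6, 0.0, 0.7]
opening: 0.0728
gripper_force: 0.0
t: 20.38
tool_pos: [0.4991, 0.2829, 0.2783]
orientation: [-0.183, 3.136, 0.0]
force: [1.2, -0.4, -0.1]
opening: 0.0725
gripper_force: 0.0
t: 20.55
tool_pos: [0.499, 0.2826, 0.2779]
orientation: [0.187, -3.136, 0.0]
force: [0.7, -0.7, 0.8]
opening: 0.0723
gripper_force: 0.0
t20.55 grasp [0.499  0.2826 0.2129] x [-0.993 -0.119  0.   ] y [-0.119  0.993 -0.   ] z [-0. -0. -1.] F [ 0.7 -0.7  0.8] op 0.0723 gf 0.0
pred (np.float64(276.0), np.float64(195.0)) at 279 191 r 27.4 box (254, 164, 51, 55) w [0.4952 0.2839 0.042 ] rad 0.0249 tool d [0.0036 0.0029 0.1709]
pred (np.float64(288.0), np.float64(93.0)) at 291 92 r 25.3 box (267, 67, 49, 50) w [0.4083 0.2838 0.046 ] rad 0.0211 tool d [0.0899 0.013  0.1669]
pred (np.float64(176.0), np.float64(216.0)) at 176 211 r 10.8 box (170, 202, 15, 21) w [0.5131 0.2828 0.042 ] rad 0.0359 tool d [-0.014   0.0004  0.1708]
```

```bash
python3 -m jog '.78 .0015 .001 .024 0;.78 0 0 .024 0;.78 0 0 .024 0;.78 0 0 .024 0;.78 0 0 .024 0;.78 0 0 .024 0;.78 0 0 .024 0;.78 0 0 .008 0;.78 0 0 .006 0;.78 0 0 0 0'
python3 -m jog '.3 0 0 0 0;.3 0 0 0 0;.3 0 0 0 0;.3 0 0 0 0;.3 0 0 0 0;.3 0 0 0 0'
python3 -c "from h import *;st()"
python3 -m jog '.3 0 0 -.01 0;.3 0 0 -.02 0;.3 0 0 -.03 0;.3 0 0 -.03 0;.3 0 0 -.03 0;.3 0 0 0 0;.3 0 0 0 0'
python3 -c "from h import *;st()"
```

```text
t: 21.48
tool_pos: [0.4976, 0.2813, 0.0952]
orientation: [0.181, -3.135, 0.001]
force: [-0.5, -0.0, 0.9]
opening: 0.0724
gripper_force: 0.0
t: 21.98
tool_pos: [0.4984, 0.2826, 0.0969]
orientation: [-0.183, 3.135, 0.001]
force: [-1.3, 0.0, 6.2]
opening: 0.0476
gripper_force: 15.0
t21.98 grasp [0.4985 0.2827 0.0319] x [-0.993 -0.116 -0.002] y [-0.116  0.993  0.001] z [ 0.002  0.001 -1.   ] F [-1.3  0.   6.2] op 0.0476 gf 15.0
t: 22.57
tool_pos: [0.499, 0.2828, 0.2188]
orientation: [-0.183, 3.132, 0.003]
force: [0.3, 0.2, -0.7]
opening: 0.0473
gripper_force: 15.0
t22.57 grasp [0.4993 0.2829 0.1538] x [-0.993 -0.116 -0.005] y [-0.116  0.993  0.001] z [ 0.005  0.002 -1.   ] F [ 0.3  0.2 -0.7] op 0.0473 gf 15.0
```

```bash
python3 -m jog '.3 .0067 -.0304 0 0;.3 .0067 -.0304 0 0;.3 .0067 -.0304 0 0;.3 .0067 -.0304 0 0;.3 .0067 -.0304 0 0;.3 .0067 -.0304 0 0;.3 .0067 -.0304 0 0;.3 .0067 -.0304 0 0;.3 .0067 -.0304 0 0;.3 .0067 -.0304 0 0'
python3 -m jog '.3 .0067 -.0304 0 0;.3 .0067 -.0304 0 0;.3 0 0 0 0;.3 0 0 .02 0;.3 0 0 .02 0;.3 0 0 .02 0;.3 0 0 .02 0;.3 0 0 .015 0;.3 0 0 .008 0;.3 0 0 0 0'
python3 -c "from h import *;st()"
```

```text
t: 23.4
tool_pos: [0.4651, -0.0287, 0.2141]
orientation: [0.183, -3.133, -0.001]
force: [0.9, -0.3, -1.3]
opening: 0.0481
gripper_force: 15.0
t: 24.23
tool_pos: [0.4581, -0.0884, 0.1097]
orientation: [0.183, -3.131, -0.003]
force: [0.8, -0.5, -0.6]
opening: 0.0478
gripper_force: 15.0
t24.23 grasp [ 0.4577 -0.0883  0.0447] x [-0.993 -0.116  0.005] y [-0.116  0.993  0.002] z [-0.006  0.002 -1.   ] F [ 0.8 -0.5 -0.6] op 0.0478 gf 15.0
```

```bash
python3 -m jog '.3 0 0 .003 0;.3 0 0 .003 0;.3 0 0 .001 0;.3 0 0 0 0'
python3 -m jog '.6 0 0 0 0;.6 0 0 0 0;.6 0 0 0 0;.6 0 0 -.02 0;.6 0 0 -.03 0;.6 0 0 -.03 0;.6 0 0 -.03 0;.6 0 0 -.03 0;.6 0 0 -.03 0;.6 0 0 0 0'
python3 - <<'E'
from h import *
st(); c=cam("wrist"); save(c,"w9.png",s=1.4)
cap(c,(.459,-.0885),.048,(0,0,60),(180,45,255),30)
c=cam("top");cap(c,(.41,.281),.046,(0,190,120),(5,255,255),20)
E
```

```text
t: 24.57
tool_pos: [0.4607, -0.0895, 0.1062]
orientation: [-0.183, 3.135, -0.001]
force: [0.0, 0.8, -0.5]
opening: 0.0476
gripper_force: 15.0
t: 25.4
tool_pos: [0.4629, -0.0903, 0.2831]
orientation: [-0.182, 3.126, -0.006]
force: [0.8, -0.2, -0.3]
opening: 0.0562
gripper_force: 0.0
t25.40 grasp [ 0.4635 -0.0905  0.2182] x [-0.993 -0.116 -0.01 ] y [-0.116  0.993 -0.004] z [ 0.01  -0.003 -1.   ] F [ 0.8 -0.2 -0.3] op 0.0562 gf 0.0
pred (np.float64(280.0), np.float64(189.0)) at 280 188 r 30.0 box (251, 159, 59, 59) w [ 0.4583 -0.0889  0.048 ] rad 0.0271 tool d [0.0054 0.0023 0.1671]
```

View pics/w9.png

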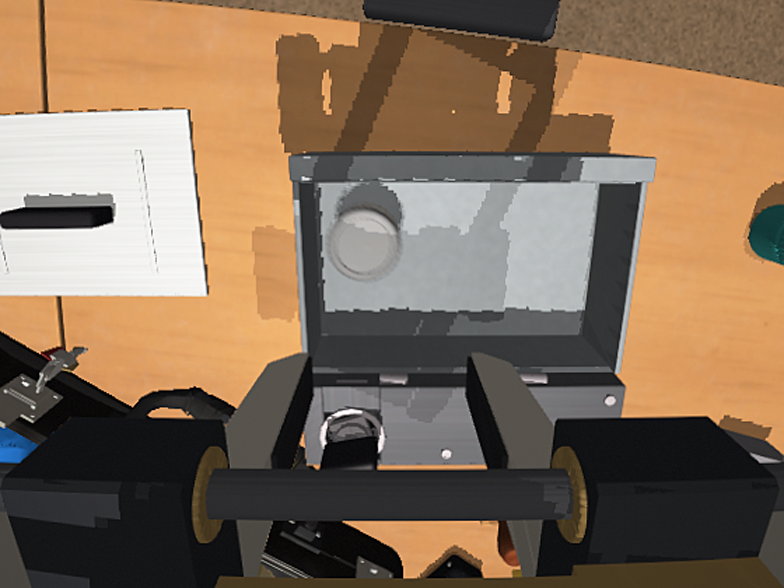

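jar_low stands upright in the tray at (365,242), the key is still in the turned lock, and the cover lies flat at the left. Next the red jar.

```bash
python3 -m jog '.66 .0008 .0289 0 0;.66 .0008 .0289 0 0;.66 .0008 .0289 0 0;.66 .0008 .0289 0 0;.66 .0008 .0289 0 0;.66 .0008 .0289 0 0;.66 .0008 .0289 0 0;.66 .0008 .0289 0 0;.66 .0008 .0289 0 0;.66 .0008 .0289 0 0'
python3 -m jog '.66 .0008 .0289 0 0;.66 .0008 .0289 0 0;.66 .0008 .0289 0 0;.66 0 0 0 0;.66 0 0 0 0'
python3 - <<'E'
from h import *
st(); c=cam("wrist"); cap(c,(.41,.282),.046,(0,190,80),(6,255,255),80)
E
```

```text
t: 26.33
tool_pos: [0.4176, 0.1978, 0.2738]
orientation: [0.183, -3.134, 0.001]
force: [0.3, 0.0, 0.1]
opening: 0.0613
gripper_force: 0.0
t: 26.75
tool_pos: [0.4052, 0.2832, 0.2737]
orientation: [0.187, -3.133, 0.002]
force: [0.7, -0.6, -0.7]
opening: 0.0609
gripper_force: 0.0
t26.75 grasp [0.405  0.2831 0.2087] x [-0.993 -0.119  0.003] y [-0.119  0.993 -0.001] z [-0.003 -0.002 -1.   ] F [ 0.7 -0.6 -0.7] op 0.0609 gf 0.0
pred (np.float64(275.0), np.float64(203.0)) at 278 200 r 23.2 box (256, 178, 45, 45) w [0.407  0.2838 0.046 ] rad 0.0206 tool d [-0.0022  0.0016  0.1629]
```

```bash
python3 -m jog '.66 -.004 .0005 .024 0;.66 0 0 .024 0;.66 0 0 .024 0;.66 0 0 .024 0;.66 0 0 .024 0;.66 0 0 .024 0;.66 0 0 .016 0;.66 0 0 .008 0;.66 0 0 .006 0;.66 0 0 0 0'
python3 -m jog '.3 0 0 0 0;.3 0 0 0 0;.3 0 0 0 0;.3 0 0 0 0;.3 0 0 0 0;.3 0 0 0 0'
python3 -c "from h import *;st()"
python3 -m jog '.3 0 0 -.01 0;.3 0 0 -.02 0;.3 0 0 -.03 0;.3 0 0 -.03 0;.3 0 0 -.03 0;.3 0 0 0 0;.3 0 0 0 0'
python3 -c "from h import *;st()"
```

```text
t: 27.63
tool_pos: [0.4099, 0.2825, 0.1007]
orientation: [0.181, -3.135, 0.001]
force: [0.4, 0.4, 0.0]
opening: 0.0615
gripper_force: 0.0
t: 28.13
tool_pos: [0.411, 0.2839, 0.103]
orientation: [-0.183, 3.134, 0.001]
force: [0.1, -1.2, 7.7]
opening: 0.0436
gripper_force: 15.0
t28.13 grasp [0.4112 0.2839 0.038 ] x [-0.993 -0.116 -0.002] y [-0.116  0.993  0.001] z [ 0.002  0.001 -1.   ] F [ 0.1 -1.2  7.7] op 0.0436 gf 15.0
t: 28.72
tool_pos: [0.4114, 0.2842, 0.2246]
orientation: [-0.183, 3.132, 0.004]
force: [-0.5, -0.4, -1.3]
opening: 0.0434
gripper_force: 15.0
t28.72 grasp [0.4116 0.2843 0.1596] x [-0.993 -0.116 -0.005] y [-0.116  0.993  0.002] z [ 0.004  0.003 -1.   ] F [-0.5 -0.4 -1.3] op 0.0434 gf 15.0
```

```bash
python3 -m jog '.3 -.0007 -.0287 0 0;.3 -.0007 -.0287 0 0;.3 -.0007 -.0287 0 0;.3 -.0007 -.0287 0 0;.3 -.0007 -.0287 0 0;.3 -.0007 -.0287 0 0;.3 -.0007 -.0287 0 0;.3 -.0007 -.0287 0 0;.3 -.0007 -.0287 0 0;.3 -.0007 -.0287 0 0'
python3 -m jog '.3 0 0 0 0;.3 0 0 0 0;.3 0 0 .02 0;.3 0 0 .02 0;.3 0 0 .02 0;.3 0 0 .02 0;.3 0 0 .015 0;.3 0 0 .008 0;.3 0 0 0 0'
python3 -c "from h import *;st()"
```

```text
t: 29.55
tool_pos: [0.4495, -0.002, 0.2202]
orientation: [0.183, -3.134, -0.001]
force: [-0.0, 0.3, -0.2]
opening: 0.0434
gripper_force: 15.0
t: 30.3
tool_pos: [0.4485, 0.0004, 0.1161]
orientation: [0.184, -3.131, -0.002]
force: [-0.3, -0.2, -0.5]
opening: 0.0436
gripper_force: 15.0
t30.30 grasp [4.482e-01 4.000e-04 5.110e-02] x [-0.993 -0.117  0.005] y [-0.117  0.993  0.001] z [-0.005  0.001 -1.   ] F [-0.3 -0.2 -0.5] op 0.0436 gf 15.0
```

```bash
python3 -m jog '.3 0 0 .003 0;.3 0 0 .003 0;.3 0 0 .001 0;.3 0 0 0 0'
python3 -m jog '.58 0 0 0 0;.58 0 0 0 0;.58 0 0 0 0;.58 0 0 -.02 0;.58 0 0 -.03 0;.58 0 0 -.03 0;.58 0 0 -.03 0;.58 0 0 -.03 0;.58 0 0 -.03 0;.58 0 0 0 0'
python3 - <<'E'
from h import *
st(); c=cam("wrist")
cap(c,(.462,-.0895),.048,(0,0,60),(180,45,255),25)
cap(c,(.450,.0004),.052,(0,190,80),(6,255,255),60)
E
python3 -m jog '1 .0026 -.0299 0 0;1 .0026 -.0299 0 0;1 .0026 -.0299 0 0;1 .0026 -.0299 0 0;1 .0026 -.0299 0 0;1 .0026 -.0299 0 0;1 .0026 -.0299 0 0;1 .0026 -.0299 0 0;1 .0026 -.0299 0 0;1 .0026 -.0299 0 0'
python3 -m jog '1 .0026 -.0299 0 0;1 0 0 0 0;1 0 0 0 0'
python3 - <<'E'
from h import *
st(); c=cam("wrist"); save(c,"w10.png")
hsv=cv2.cvtColor(c["color"],cv2.COLOR_RGB2HSV)
m=np.zeros(hsv.shape[:2],np.uint8); m[120:255,195:360]=cv2.inRange(hsv,(0,0,0),(180,255,45))[120:255,195:360]
for k in cv2.findContours(m,0,1)[0]:
    if cv2.contourArea(k)>100:
        r=cv2.minAreaRect(k); print(r,cv2.boundingRect(k), onz(c,*r[0],.033).round(4))
c=cam("top"); cap(c,(.450,.0004),.052,(0,150,80),(6,255,255),60)
hsv=cv2.cvtColor(c["color"],cv2.COLOR_RGB2HSV); print((cv2.inRange(hsv,(0,190,120),(4,255,255))[190:260,160:320]>0).nonzero()[1].mean()+160)
E
```

```text
t: 30.63
tool_pos: [0.4509, -0.0008, 0.1122]
orientation: [-0.183, 3.135, -0.0]
force: [1.4, 0.1, -1.5]
opening: 0.0435
gripper_force: 15.0
t: 31.47
tool_pos: [0.4531, -0.0011, 0.289]
orientation: [-0.182, 3.126, -0.003]
force: [1.1, 0.6, 1.1]
opening: 0.0537
gripper_force: 0.0
t31.47 grasp [ 0.4538 -0.0012  0.2241] x [-0.993 -0.116 -0.01 ] y [-0.116  0.993 -0.002] z [ 0.011 -0.001 -1.   ] F [1.1 0.6 1.1] op 0.0537 gf 0.0
pred (np.float64(181.0), np.float64(189.0)) at 181 189 r 25.0 box (157, 165, 49, 49) w [ 0.4617 -0.0899  0.048 ] rad 0.0233 tool d [ 0.0029 -0.089   0.1731]
t: 32.35
tool_pos: [0.4588, -0.302, 0.2801]
orientation: [0.182, -3.135, -0.002]
force: [0.6, 0.4, -0.0]
opening: 0.0927
gripper_force: 0.0
t: 32.6
tool_pos: [0.4595, -0.3317, 0.2799]
orientation: [0.179, -3.135, -0.003]
force: [0.2, 0.2, 0.7]
opening: 0.0934
gripper_force: 0.0
t32.60 grasp [ 0.4594 -0.3316  0.2149] x [-0.994 -0.114  0.002] y [-0.114  0.994  0.002] z [-0.002  0.002 -1.   ] F [0.2 0.2 0.7] op 0.0934 gf 0.0
((279.5, 189.0), (16.0, 71.0), 90.0) (244, 181, 72, 17) [ 0.4559 -0.3291  0.033 ]
260.55670103092785
```

```bash
python3 - <<'E'
from h import *
c=cam("top"); hsv=cv2.cvtColor(c["color"],cv2.COLOR_RGB2HSV); m=cv2.inRange(hsv,(0,150,60),(6,255,255))
n,l,s,ce=cv2.connectedComponentsWithStats(m)
for i in range(1,n):
    if s[i,4]>40 and 150<ce[i][0]<330 and 180<ce[i][1]<265: print(s[i],ce[i],onz(c,*ce[i],.052))
E
python3 -m jog '1 .0005 .0025 .024 0;1 0 0 .024 0;1 0 0 .024 0;1 0 0 .024 0;1 0 0 .024 0;1 0 0 .024 0;1 0 0 .024 0;1 0 0 .012 0;1 0 0 .006 0;1 0 0 0 0' 20
python3 -m jog '.5 0 0 0 0;.5 0 0 0 0;.5 0 0 0 0;.5 0 0 0 0;.5 0 0 0 0'
python3 -c "from h import *;st()"
```

```text
[255 227  12  12 121] [260.52892562 232.66115702] [ 0.44881073 -0.00164447  0.052     ]
t: 33.58
tool_pos: [0.4591, -0.3272, 0.0947]
orientation: [0.184, -3.135, -0.003]
force: [-0.8, -0.1, 0.5]
opening: 0.0927
gripper_force: 0.0
t: 34.0
tool_pos: [0.4602, -0.329, 0.0971]
orientation: [-0.183, 3.135, -0.003]
force: [-0.6, 0.7, 5.8]
opening: 0.0697
gripper_force: 20.0
t34.00 grasp [ 0.4603 -0.3291  0.0321] x [-0.993 -0.116 -0.001] y [-0.116  0.993 -0.002] z [ 0.002 -0.002 -1.   ] F [-0.6  0.7  5.8] op 0.0697 gf 20.0
```

The red jar sits upright in the tray; its cap is round, at (0.449,-0.002). The cover is gripped again, so lift it and carry it over the safe, offset 10 mm back.

```bash
python3 -m jog '.5 0 0 -.005 0;.5 0 0 -.015 0;.5 0 0 -.025 0;.5 0 0 -.03 0;.5 0 0 -.03 0;.5 0 0 -.03 0;.5 0 0 -.03 0;.5 0 0 0 0'
python3 -m jog '.5 -.0044 .0283 0 0;.5 -.0044 .0283 0 0;.5 -.0044 .0283 0 0;.5 -.0044 .0283 0 0;.5 -.0044 .0283 0 0;.5 -.0044 .0283 0 0;.5 -.0044 .0283 0 0;.5 -.0044 .0283 0 0;.5 -.0044 .0283 0 0;.5 -.0044 .0283 0 0'
python3 -m jog '.5 0 0 0 0;.5 0 0 0 0;.5 0 0 0 0'
python3 -c "from h import *;st()"
```

```text
t: 34.67
tool_pos: [0.4615, -0.33, 0.2684]
orientation: [-0.182, 3.129, -0.011]
force: [0.6, -0.2, -1.6]
opening: 0.0702
gripper_force: 20.0
t: 35.5
tool_pos: [0.4697, -0.0407, 0.26]
orientation: [0.182, -3.135, -0.001]
force: [0.5, -0.6, -1.3]
opening: 0.0697
gripper_force: 20.0
t: 35.75
tool_pos: [0.4701, -0.0424, 0.2603]
orientation: [0.184, -3.135, 0.0]
force: [0.4, -0.9, -3.1]
opening: 0.0701
gripper_force: 20.0
t35.75 grasp [ 0.47   -0.0424  0.1953] x [-0.993 -0.117  0.001] y [-0.117  0.993 -0.   ] z [-0.001 -0.    -1.   ] F [ 0.4 -0.9 -3.1] op 0.0701 gf 20.0
```

```bash
python3 -m jog '.5 -.0007 -.0008 0 0;.5 0 0 .02 0;.5 0 0 .02 0;.5 0 0 .015 0;.5 0 0 .01 0;.5 0 0 .006 0;.5 0 0 .004 0;.5 0 0 0 0;.5 0 0 0 0'
python3 -c "from h import *;st()"
python3 -m jog '.5 0 0 .002 0;.5 0 0 .002 0;.5 0 0 .002 0;.5 0 0 0 0'
python3 -c "from h import *;st()"
```

```text
t: 36.5
tool_pos: [0.4716, -0.0432, 0.1864]
orientation: [-0.182, 3.136, -0.0]
force: [-0.7, -0.1, -3.0]
opening: 0.0699
gripper_force: 20.0
t36.50 grasp [ 0.4716 -0.0432  0.1214] x [-0.993 -0.116 -0.001] y [-0.116  0.993 -0.   ] z [ 0.001 -0.    -1.   ] F [-0.7 -0.1 -3. ] op 0.0699 gf 20.0
t: 36.83
tool_pos: [0.4711, -0.0428, 0.1795]
orientation: [0.183, -3.136, -0.0]
force: [0.1, -1.1, -2.3]
opening: 0.07
gripper_force: 20.0
t36.83 grasp [ 0.4711 -0.0428  0.1145] x [-0.993 -0.116  0.   ] y [-0.116  0.993  0.   ] z [-0.  0. -1.] F [ 0.1 -1.1 -2.3] op 0.07 gf 20.0
```

Contact with the housing top is expected near grasp z 0.112. Lower on to about 0.104 to tilt the lip down.

```bash
python3 -m jog '.5 0 0 .002 0;.5 0 0 .002 0;.5 0 0 .001 0;.5 0 0 0 0'
python3 -c "from h import *;st()"
python3 -m jog '.5 0 0 .002 0;.5 0 0 .002 0;.5 0 0 .001 0;.5 0 0 0 0;.5 0 0 0 0'
python3 -c "from h import *;st();c=cam('wrist');save(c,'w11.png',(130,80,460,320),1.6)"
```

```text
t: 37.17
tool_pos: [0.471, -0.0429, 0.1747]
orientation: [0.183, -3.136, 0.0]
force: [-3.0, 0.0, 1.5]
opening: 0.0701
gripper_force: 20.0
t37.17 grasp [ 0.471  -0.0429  0.1097] x [-0.993 -0.116  0.   ] y [-0.116  0.993 -0.   ] z [-0. -0. -1.] F [-3.   0.   1.5] op 0.0701 gf 20.0
t: 37.58
tool_pos: [0.4711, -0.0429, 0.1695]
orientation: [0.183, -3.136, 0.0]
force: [-2.4, -0.3, -0.4]
opening: 0.07
gripper_force: 20.0
t37.58 grasp [ 0.4711 -0.0429  0.1045] x [-0.993 -0.116  0.   ] y [-0.116  0.993 -0.   ] z [-0. -0. -1.] F [-2.4 -0.3 -0.4] op 0.07 gf 20.0
```

```bash
python3 -m jog '.5 .002 0 0 0;.5 .002 0 0 0;.5 .002 0 0 0;.5 0 0 0 0'
python3 -c "from h import *;st()"
python3 -m jog '.5 .002 0 0 0;.5 .002 0 0 0;.5 0 0 0 0'
python3 -c "from h import *;st();c=cam('wrist');save(c,'w12.png',(130,80,460,320),1.6)"
```

```text
t: 37.97
tool_pos: [0.4648, -0.0435, 0.1695]
orientation: [0.183, -3.136, -0.0]
force: [-0.1, -0.4, -2.9]
opening: 0.0698
gripper_force: 20.0
t37.97 grasp [ 0.4648 -0.0435  0.1045] x [-0.993 -0.116  0.   ] y [-0.116  0.993  0.   ] z [-0.  0. -1.] F [-0.1 -0.4 -2.9] op 0.0698 gf 20.0
t: 38.22
tool_pos: [0.4609, -0.0441, 0.1697]
orientation: [0.183, -3.136, -0.0]
force: [0.1, -0.7, -1.8]
opening: 0.0697
gripper_force: 20.0
t38.22 grasp [ 0.4609 -0.0441  0.1047] x [-0.993 -0.116  0.   ] y [-0.116  0.993  0.   ] z [-0.  0. -1.] F [ 0.1 -0.7 -1.8] op 0.0697 gf 20.0
```

```bash
python3 -m jog '.5 .002 0 0 0;.5 .001 0 0 0;.5 0 0 0 0'
python3 -c "from h import *;st()"
python3 -m jog '.5 0 0 -.002 0;.5 0 0 -.002 0;.5 0 0 -.001 0;.5 0 0 0 0;.5 0 0 0 0'
python3 -c "from h import *;st()"
```

```text
t: 38.52
tool_pos: [0.4581, -0.0444, 0.1697]
orientation: [0.183, -3.136, -0.0]
force: [-0.1, 0.8, -3.1]
opening: 0.07
gripper_force: 20.0
t38.52 grasp [ 0.4581 -0.0444  0.1047] x [-0.993 -0.116  0.   ] y [-0.116  0.993  0.   ] z [-0.  0. -1.] F [-0.1  0.8 -3.1] op 0.07 gf 20.0
t: 38.93
tool_pos: [0.458, -0.0443, 0.1744]
orientation: [0.183, -3.136, -0.0]
force: [-1.6, -0.8, -6.0]
opening: 0.0697
gripper_force: 20.0
t38.93 grasp [ 0.4579 -0.0443  0.1094] x [-0.993 -0.116  0.001] y [-0.116  0.993  0.   ] z [-0.001  0.    -1.   ] F [-1.6 -0.8 -6. ] op 0.0697 gf 20.0
```

The extra 3 N downward when lifting shows the lip is caught under the keeper. Lower it onto the ledge and release.

```bash
python3 -m jog '.5 .0007 0 .002 0;.5 0 0 .002 0;.5 0 0 .002 0;.5 0 0 .002 0;.5 0 0 0 0'
python3 -c "from h import *;st()"
python3 -m jog '.5 0 0 .002 0;.5 0 0 .001 0;.5 0 0 0 0'
python3 -c "from h import *;st()"
```

```text
t: 39.35
tool_pos: [0.4585, -0.0446, 0.1674]
orientation: [-0.183, 3.134, -0.001]
force: [2.1, -0.5, 1.5]
opening: 0.07
gripper_force: 20.0
t39.35 grasp [ 0.4587 -0.0446  0.1024] x [-0.993 -0.116 -0.002] y [-0.116  0.993 -0.001] z [ 0.002 -0.    -1.   ] F [ 2.1 -0.5  1.5] op 0.07 gf 20.0
t: 39.6
tool_pos: [0.4586, -0.0446, 0.1651]
orientation: [-0.183, 3.134, -0.001]
force: [0.4, 2.0, 9.4]
opening: 0.0696
gripper_force: 20.0
t39.60 grasp [ 0.4587 -0.0447  0.1001] x [-0.993 -0.116 -0.002] y [-0.116  0.993 -0.001] z [ 0.002 -0.    -1.   ] F [0.4 2.  9.4] op 0.0696 gf 20.0
```

```bash
python3 -m jog '1 0 0 0 0;1 0 0 0 0;1 0 0 0 0;1 0 0 0 0;1 0 0 -.01 0;1 0 0 -.02 0;1 0 0 -.02 0;0 0 0 0 0;0 -.0257 0 0 0;0 -.0257 0 0 0'
python3 -m jog '0 0 0 0 0;0 0 0 0 0;0 0 0 0 0;0 0 0 0 0;0 0 0 0 0;0 0 0 .02 0;0 0 0 .015 0;0 0 0 .005 0;0 0 0 0 0'
python3 -c "from h import *;st()"
```

```text
t: 40.43
tool_pos: [0.5089, -0.0386, 0.2144]
orientation: [-0.182, 3.135, -0.001]
force: [0.5, 0.3, 1.2]
opening: 0.0778
gripper_force: 0.0
t: 41.18
tool_pos: [0.5072, -0.0384, 0.1723]
orientation: [0.182, -3.133, -0.001]
force: [-1.3, -0.4, 0.2]
opening: 0.0176
gripper_force: 0.0
t41.18 grasp [ 0.507  -0.0384  0.1073] x [-0.993 -0.116  0.003] y [-0.116  0.993  0.001] z [-0.003  0.    -1.   ] F [-1.3 -0.4  0.2] op 0.0176 gf 0.0
```

```bash
python3 -m jog '0 -.002 0 .005 0;0 0 0 .004 0;0 0 0 .003 0;0 0 0 .002 0;0 0 0 0 0'
python3 -c "from h import *;st()"
python3 -m jog '0 0 0 .002 0;0 0 0 .002 0;0 0 0 0 0'
python3 -c "from h import *;st()"
```

```text
t: 41.6
tool_pos: [0.5109, -0.0383, 0.1599]
orientation: [-0.183, 3.136, -0.0]
force: [-0.1, -0.7, 2.0]
opening: 0.0005
gripper_force: 0.2
t41.60 grasp [ 0.5109 -0.0383  0.0949] x [-0.993 -0.116 -0.001] y [-0.116  0.993 -0.   ] z [ 0.001 -0.    -1.   ] F [-0.1 -0.7  2. ] op 0.0005 gf 0.2
t: 41.85
tool_pos: [0.5104, -0.0382, 0.1553]
orientation: [0.183, -3.136, -0.0]
force: [0.6, -0.5, -0.5]
opening: 0.0008
gripper_force: 0.1
t41.85 grasp [ 0.5103 -0.0382  0.0903] x [-0.993 -0.116  0.001] y [-0.116  0.993  0.   ] z [-0.001  0.    -1.   ] F [ 0.6 -0.5 -0.5] op 0.0008 gf 0.1
```

```bash
python3 -m jog '0 0 0 .002 0;0 0 0 .001 0;0 0 0 0 0'
python3 -c "from h import *;st()"
python3 -m jog '0 0 0 .002 0;0 0 0 .001 0;0 0 0 0 0'
python3 -c "from h import *;st()"
python3 -m jog '0 0 0 .001 0;0 0 0 .001 0;0 0 0 0 0'
python3 -c "from h import *;st()"
```

```text
t: 42.1
tool_pos: [0.5103, -0.0382, 0.1523]
orientation: [0.183, -3.135, -0.0]
force: [1.1, -0.5, -0.2]
opening: 0.0005
gripper_force: 0.0
t42.10 grasp [ 0.5103 -0.0382  0.0873] x [-0.993 -0.116  0.001] y [-0.116  0.993  0.   ] z [-0.001  0.    -1.   ] F [ 1.1 -0.5 -0.2] op 0.0005 gf 0.0
t: 42.35
tool_pos: [0.5108, -0.0383, 0.1513]
orientation: [0.183, -3.136, 0.0]
force: [-7.8, 0.6, 15.3]
opening: 0.0004
gripper_force: 7.8
t42.35 grasp [ 0.5108 -0.0383  0.0863] x [-0.993 -0.116  0.   ] y [-0.116  0.993 -0.   ] z [-0. -0. -1.] F [-7.8  0.6 15.3] op 0.0004 gf 7.8
t: 42.6
tool_pos: [0.5109, -0.0383, 0.1512]
orientation: [0.183, -3.136, 0.0]
force: [-16.9, 2.6, 33.5]
opening: 0.0003
gripper_force: 16.6
t42.60 grasp [ 0.5109 -0.0383  0.0862] x [-0.993 -0.116  0.   ] y [-0.116  0.993 -0.   ] z [-0. -0. -1.] F [-16.9   2.6  33.5] op 0.0003 gf 16.6
```

Tip at 67.2 mm with a hard stop, so the cover is snapped flat. Check its seat from above, then move over the key.

```bash
python3 -m jog '0 0 0 -.005 0;0 0 0 -.02 0;0 0 0 -.03 0;0 0 0 -.03 0;0 0 0 -.03 0;0 0 0 -.03 0;.4 0 0 0 0;.4 0 0 0 0;.4 0 0 0 0'
python3 - <<'E'
from h import *
st(); c=cam("wrist"); save(c,"w13.png",s=1)
hsv=cv2.cvtColor(c["color"],cv2.COLOR_RGB2HSV); u,v=proj(c,(.460,-.0444,.095)); print(u,v)
m=np.zeros(hsv.shape[:2],np.uint8); a,b=int(u),int(v); m[b-25:b+25,a-60:a+60]=cv2.inRange(hsv,(0,0,0),(180,255,45))[b-25:b+25,a-60:a+60]
for k in cv2.findContours(m,0,1)[0]:
    if cv2.contourArea(k)>100:
        r=cv2.minAreaRect(k); print(r,cv2.boundingRect(k), onz(c,*r[0],.095).round(4))
E
python3 -m jog '.4 -.0258 -.0358 0 0;.4 -.0258 -.0358 0 0;.4 0 0 0 7;.4 0 0 0 7;.4 0 0 0 7;.4 0 0 0 7;.4 0 0 0 7;.4 0 0 0 7;.4 0 0 0 7;.4 0 0 0 7'
python3 -m jog '.4 0 0 0 7;.4 0 0 0 7;.4 0 0 0 5;.4 0 0 0 5;.4 0 0 0 0;.4 0 0 0 0'
python3 -c "from h import *;st();c=cam('wrist');save(c,'w14.png',s=1.42)"
```

```text
t: 43.35
tool_pos: [0.5104, -0.0382, 0.2921]
orientation: [0.183, -3.136, -0.0]
force: [-1.0, -0.5, -0.9]
opening: 0.0162
gripper_force: 0.0
t43.35 grasp [ 0.5104 -0.0382  0.2271] x [-0.993 -0.116  0.   ] y [-0.116  0.993  0.   ] z [-0.  0. -1.] F [-1.  -0.5 -0.9] op 0.0162 gf 0.0
276.24553466408855 143.69919850268838
((278.0, 140.0), (16.0, 88.0), 90.0) (234, 132, 89, 17) [ 0.457  -0.0434  0.095 ]
t: 44.23
tool_pos: [0.566, -0.0995, 0.2902]
orientation: [-1.318, -2.847, 0.001]
force: [-0.3, 0.3, 0.3]
opening: 0.037
gripper_force: 0.0
t: 44.73
tool_pos: [0.5662, -0.0996, 0.2909]
orientation: [-1.871, -2.52, 0.002]
force: [-0.2, 0.3, -0.4]
opening: 0.0371
gripper_force: 0.0
t44.73 grasp [ 0.566  -0.0996  0.2259] x [-0.29   0.957  0.002] y [ 0.957  0.29  -0.002] z [-0.003  0.001 -1.   ] F [-0.2  0.3 -0.4] op 0.0371 gf 0.0
```

View pics/w14.png

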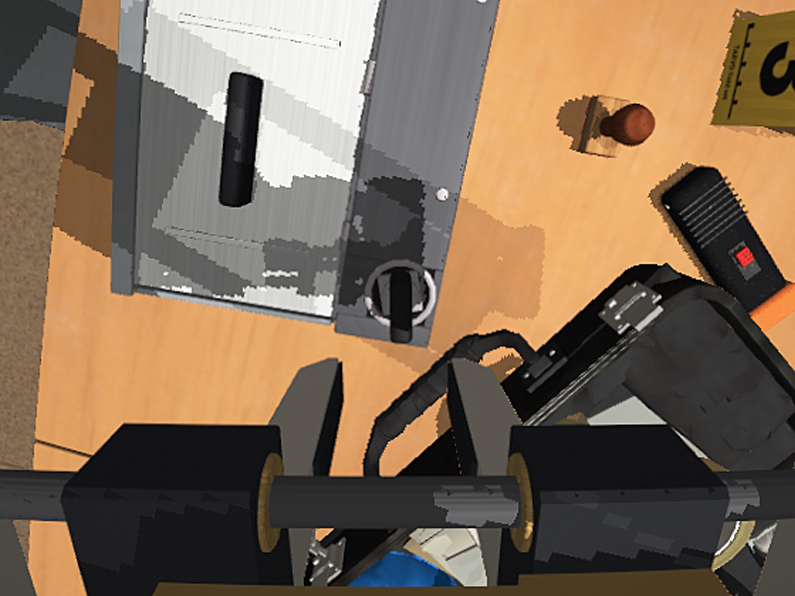

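The cover is flat in the safe with its handle at (240,140), as it was when closed. The key is aligned with the tool at (400,303). Descend and grip it.

```bash
python3 -m jog '.4 -.0053 .0032 0 0;.4 0 0 .025 0;.4 0 0 .025 0;.4 0 0 .025 0;.4 0 0 .02 0;.4 0 0 .012 0;.4 0 0 .006 0;.4 0 0 .003 0;.4 0 0 0 0;.4 0 0 0 0' 28
python3 -c "from h import *;st()"
python3 -m jog '0 0 0 0 0;0 0 0 0 0;0 0 0 0 0;0 0 0 0 0;0 0 0 0 0;0 0 0 0 0'
python3 -c "from h import *;st();print(robot.read_state()['wrist_torque'])"
```

```text
t: 45.62
tool_pos: [0.5722, -0.1042, 0.1781]
orientation: [1.874, 2.519, 0.001]
force: [0.0, 0.2, 0.7]
opening: 0.0371
gripper_force: 0.0
t45.62 grasp [ 0.5724 -0.1042  0.1131] x [-0.287  0.958 -0.001] y [0.958 0.287 0.002] z [ 0.002 -0.001 -1.   ] F [0.  0.2 0.7] op 0.0371 gf 0.0
t: 46.12
tool_pos: [0.571, -0.1042, 0.177]
orientation: [-1.876, -2.52, 0.002]
force: [-5.1, -1.7, 5.7]
opening: 0.0117
gripper_force: 28.0
t46.12 grasp [ 0.5709 -0.1042  0.112 ] x [-0.287  0.958 -0.   ] y [ 0.958  0.287 -0.001] z [-0.001 -0.    -1.   ] F [-5.1 -1.7  5.7] op 0.0117 gf 28.0
[-0.29622451  1.06211257  0.01168792]
```

```bash
python3 -m jog '0 0 0 .001 -6;0 0 0 0 -6;0 0 0 0 -6;0 0 0 0 -6;0 0 0 0 -6;0 0 0 0 -6;0 0 0 0 -6;0 0 0 0 -6;0 0 0 0 -6;0 0 0 0 -6'
python3 -m jog '0 0 0 0 -6;0 0 0 0 -6;0 0 0 0 -6;0 0 0 0 0;0 0 0 0 0'
python3 -c "from h import *;st();print(robot.read_state()['wrist_torque'])"
python3 -m jog '0 0 0 0 -5;0 0 0 0 -5;0 0 0 0 0;0 0 0 0 0'
python3 -c "from h import *;st();print(robot.read_state()['wrist_torque'])"
```

```text
t: 46.95
tool_pos: [0.572, -0.1037, 0.177]
orientation: [0.356, 3.12, 0.001]
force: [-1.9, 2.5, 7.4]
opening: 0.0118
gripper_force: 28.0
t: 47.37
tool_pos: [0.5721, -0.1032, 0.177]
orientation: [-0.13, 3.137, 0.001]
force: [-2.2, 4.4, 8.1]
opening: 0.0122
gripper_force: 28.0
t47.37 grasp [ 0.5722 -0.1032  0.112 ] x [-0.997 -0.083 -0.002] y [-0.083  0.997  0.001] z [ 0.002  0.001 -1.   ] F [-2.2  4.4  8.1] op 0.0122 gf 28.0
[0.83855475 0.55831636 0.0033243 ]
t: 47.7
tool_pos: [0.572, -0.103, 0.177]
orientation: [-0.403, 3.114, 0.002]
force: [-2.8, 5.1, 7.8]
opening: 0.0118
gripper_force: 28.0
t47.70 grasp [ 0.5721 -0.1029  0.112 ] x [-0.967 -0.254 -0.002] y [-0.254  0.967  0.001] z [ 0.002  0.001 -1.   ] F [-2.8  5.1  7.8] op 0.0118 gf 28.0
[1.03497633 0.58085579 0.03254786]
```

```bash
python3 -m jog '0 0 0 0 -3;0 0 0 0 -2;0 0 0 0 0;0 0 0 0 0'
python3 -c "from h import *;st();print(robot.read_state()['wrist_torque'])"
```

```text
t: 48.03
tool_pos: [0.5719, -0.1029, 0.177]
orientation: [-0.537, 3.094, 0.002]
force: [-2.1, 5.4, 9.6]
opening: 0.0114
gripper_force: 28.0
t48.03 grasp [ 0.572  -0.1028  0.112 ] x [-0.942 -0.337 -0.002] y [-0.337  0.942  0.001] z [ 0.001  0.002 -1.   ] F [-2.1  5.4  9.6] op 0.0114 gf 28.0
[ 1.20627534  0.75185519 -0.17584721]
```

Torque rose to 0.18 N m, so the barrel is on its locked stop. Check the slack numerically from the saved pictures: the angle of the barrel's square face before I turned it back.

```bash
python3 - <<'E'
import cv2,numpy as np
for f,(x,y) in(("w3",(390,287)),("w4",(392,284)),("w14",(400,293))):
    im=cv2.imread(f"pics/{f}.png",0)[y-30:y+30,x-32:x+32]; im=cv2.resize(im,None,fx=6,fy=6,interpolation=cv2.INTER_CUBIC)
    for l in cv2.createLineSegmentDetector().detect(im)[0][:,0]:
        d=l[2:]-l[:2]; L=np.hypot(*d)
        if L>40: print(f,(l/6).round(1),"len",round(L/6,1),"ang",round((np.degrees(np.arctan2(d[1],d[0])))%90,1))
E
```

```text
w3 [11.5 11.1 11.  49.3] len 38.1 ang 0.7
w3 [11.4 49.3 49.9 50. ] len 38.6 ang 1.0
w3 [42.1  4.4 52.2 10.3] len 11.7 ang 30.1
w3 [60.9 31.4 58.2 42.5] len 11.5 ang 13.8
w3 [51.4 10.9 12.8 10. ] len 38.6 ang 1.3
w3 [52.   9.9 59.4 21.2] len 13.5 ang 56.6
w3 [ 1.9 47.8  6.9 55.2] len 8.9 ang 55.7
w3 [59.2 23.  61.2 31.7] len 8.9 ang 76.8
w3 [58.8 41.  51.  52.6] len 14.0 ang 33.9
w3 [ 6.  54.8 12.9 58.1] len 7.7 ang 25.7
w3 [ 9.7 49.3  3.6 40.1] len 11.0 ang 56.8
w3 [51.7 57.9 58.7 52.3] len 9.0 ang 51.5
w3 [ 4.1 40.4  1.6 29.5] len 11.1 ang 77.4
w3 [51.6 51.1 41.6 57.4] len 11.8 ang 57.7
w3 [51.6 37.  51.6 12. ] len 25.0 ang 0.1
w3 [38.7 58.  27.8 58.5] len 10.9 ang 87.1
w3 [51.  49.5 51.9 36.8] len 12.8 ang 4.1
w3 [ 6.2  5.7  0.1 16.4] len 12.4 ang 29.8
w3 [26.1 58.2 17.  55.2] len 9.6 ang 18.5
w3 [25.7  2.5 36.6  2.7] len 10.8 ang 1.1
w3 [17.3 -0.   6.1  6.3] len 12.9 ang 60.5
w3 [ 1.9 29.9  4.1 18.6] len 11.5 ang 11.2
w3 [55.9  5.9 46.7  0.9] len 10.4 ang 28.3
w3 [62.7 15.8 56.1  5.7] len 12.1 ang 56.6
w3 [ 4.2 19.8 10.7  9.9] len 11.9 ang 33.1
w3 [40.7 46.6 21.8 46.3] len 19.0 an
[... 1351 characters left out ...]
ang 89.7
w14 [44.1 49.3 54.2 47.2] len 10.3 ang 78.4
w14 [22.7 57.  14.5 54.8] len 8.4 ang 14.9
w14 [57.5 15.  59.7 22.1] len 7.4 ang 72.4
w14 [54.6 47.2 54.6 40.3] len 6.9 ang 0.5
w14 [59.5 41.7 55.6 49.1] len 8.4 ang 27.9
w14 [55.4 48.5 47.9 55.6] len 10.3 ang 46.3
w14 [62.  28.7 60.1 42.1] len 13.6 ang 8.2
w14 [ 5.9 53.9 13.5 59.3] len 9.3 ang 35.5
w14 [43.9 22.2 43.8 41.6] len 19.4 ang 0.3
w14 [10.  15.3  9.5 22.2] len 6.9 ang 4.4
w14 [10.1 20.2 13.  39.8] len 19.8 ang 81.5
w14 [24.5  3.7 40.1  3.7] len 15.6 ang 89.9
w14 [12.6  9.8 23.2  4.6] len 11.7 ang 63.8
w14 [21.8 48.6 21.8 27.8] len 20.8 ang 0.0
w14 [ 4.6 23.2  7.2 16.2] len 7.4 ang 20.5
w14 [21.9 25.7 21.8 13.2] len 12.5 ang 89.7
```

```bash
python3 - <<'E'
from h import *
c=cam("wrist"); tc=np.array(c["tool_from_camera"])
for f,p,x,r in(("w3",(.5681,-.1001,.2963),(-.994,-.113),(390,287)),("w4",(.5708,-.1011,.3043),(-.287,.958),(392,284)),("w14",(.5662,-.0996,.2909),(-.29,.957),(400,293))):
    x=np.array([*x,0]);x/=np.linalg.norm(x); z=np.array([0,0,-1.]); T=np.eye(4); T[:3,:3]=np.c_[x,np.cross(z,x),z]; T[:3,3]=p; c["P"]=T@tc
    im=cv2.imread(f"pics/{f}.png",0); im=cv2.resize(im,None,fx=3,fy=3,interpolation=cv2.INTER_CUBIC)
    for l in cv2.createLineSegmentDetector().detect(im)[0][:,0]/3:
        a,b=[onz(c,*(q/1.42-.2),.08) for q in(l[:2],l[2:])]; L=np.linalg.norm(b-a); m=(a+b)/2
        d=np.hypot(*(m-np.array([.570,-.103,.08]))[:2])
        if (d<.016 and L>.008) or (L>.06 and .46<m[0]<.63 and -.17<m[1]<.09): 
            print(f,"face" if d<.016 else "long","len %.3f"%L,"mid",m[:2].round(3),"ang %.1f"%(np.degrees(np.arctan2(b[1]-a[1],b[0]-a[0]))%90))
E
```

```text
w3 face len 0.024 mid [ 0.571 -0.114] ang 4.9
w3 long len 0.086 mid [0.465 0.049] ang 6.9
w3 face len 0.023 mid [ 0.582 -0.101] ang 5.4
w3 face len 0.023 mid [ 0.557 -0.103] ang 5.1
w3 face len 0.020 mid [ 0.567 -0.09 ] ang 6.9
w3 face len 0.011 mid [ 0.58  -0.101] ang 5.3
w3 face len 0.013 mid [ 0.572 -0.096] ang 6.5
w3 long len 0.065 mid [0.58  0.001] ang 6.7
w3 face len 0.011 mid [ 0.56  -0.103] ang 5.2
w3 long len 0.085 mid [ 0.467 -0.101] ang 7.0
w3 long len 0.084 mid [0.521 0.009] ang 7.1
w3 face len 0.020 mid [ 0.57  -0.108] ang 5.9
w3 face len 0.014 mid [ 0.566 -0.089] ang 7.3
w3 face len 0.016 mid [ 0.569 -0.106] ang 6.4
w3 face len 0.011 mid [ 0.571 -0.099] ang 5.9
w3 face len 0.014 mid [ 0.569 -0.107] ang 6.4
w3 face len 0.012 mid [ 0.57  -0.116] ang 5.3
w4 long len 0.119 mid [ 0.476 -0.135] ang 6.8
w4 long len 0.116 mid [ 0.59  -0.072] ang 6.8
w4 long len 0.089 mid [ 0.491 -0.136] ang 6.9
w4 face len 0.023 mid [ 0.559 -0.107] ang 25.0
w4 face len 0.018 mid [ 0.565 -0.108] ang 17.3
w4 face len 0.015 mid [ 0.577 -0.101] ang 17.9
w14 long len 0.067 mid [ 0.503 -0.132] ang 6.7
w14 long len 0.119 mid [ 0.478 -0.137] ang 6.8
w14 face len 0.015 mid [ 0.578 -0.1  ] ang 17.5
w14 face len 0.023 mid [ 0.56  -0.107] ang 25.1
w14 face len 0.009 mid [ 0.555 -0.105] ang 9.1
w14 face len 0.026 mid [ 0.566 -0.104] ang 16.5
```

In the rotated pictures the barrel face stood at 6.85+90-25.05 ≈ 71.8° = 1.254 rad, above 1.2. The barrel is now at its locked stop, so ease the twist, pull the key out and carry it to the stand.

```bash
python3 -m jog '0 0 0 0 4;0 0 0 0 4;0 0 0 -.001 4.8;0 0 0 0 0;0 0 0 0 0'
python3 -c "from h import *;st()"
python3 -m jog '0 0 0 -.006 0;0 0 0 -.01 0;0 0 0 -.014 0;0 0 0 -.02 0;0 0 0 -.025 0;0 0 0 -.025 0;0 0 0 -.02 0;0 0 0 0 0'
python3 -c "from h import *;st()"
```

```text
t: 48.5
tool_pos: [0.5718, -0.1038, 0.177]
orientation: [-0.192, 3.135, 0.0]
force: [-0.1, 1.9, 2.2]
opening: 0.0121
gripper_force: 28.0
t48.50 grasp [ 0.5719 -0.1038  0.112 ] x [-0.993 -0.122 -0.001] y [-0.122  0.993  0.   ] z [ 0.001  0.    -1.   ] F [-0.1  1.9  2.2] op 0.0121 gf 28.0
t: 49.17
tool_pos: [0.5733, -0.1045, 0.3034]
orientation: [-0.19, 3.128, -0.005]
force: [0.0, -0.5, 0.9]
opening: 0.0115
gripper_force: 28.0
t49.17 grasp [ 0.5739 -0.1047  0.2384] x [-0.993 -0.121 -0.008] y [-0.121  0.993 -0.003] z [ 0.008 -0.002 -1.   ] F [ 0.  -0.5  0.9] op 0.0115 gf 28.0
```

```bash
python3 -m jog '0 -.0075 .0294 0 0;0 -.0075 .0294 0 0;0 -.0075 .0294 0 0;0 -.0075 .0294 0 0;0 -.0075 .0294 0 0;0 -.0075 .0294 0 0;0 -.0075 .0294 0 0;0 -.0075 .0294 0 0;0 -.0075 .0294 0 0;0 -.0075 .0294 0 0'
python3 -m jog '0 -.0075 .0294 0 0;0 0 0 0 5.7;0 0 0 0 5.7;0 0 0 0 5.6;0 0 0 .025 0;0 0 0 .02 0;0 0 0 0 0;0 0 0 0 0'
python3 - <<'E'
from h import *
st(); c=cam("wrist"); save(c,"w15.png",s=1.42)
hsv=cv2.cvtColor(c["color"],cv2.COLOR_RGB2HSV)
m=np.zeros(hsv.shape[:2],np.uint8); m[140:235,225:330]=cv2.inRange(hsv,(0,0,140),(180,50,255))[140:235,225:330]
k=max(cv2.findContours(m,0,1)[0],key=cv2.contourArea); print(cv2.boundingRect(k),cv2.minAreaRect(k))
E
```

```text
t: 50.0
tool_pos: [0.6105, 0.1983, 0.2962]
orientation: [0.19, -3.135, 0.0]
force: [-0.6, -0.5, -1.2]
opening: 0.0116
gripper_force: 28.0
t: 50.67
tool_pos: [0.6136, 0.2267, 0.2498]
orientation: [-0.276, -3.126, 0.002]
force: [-0.4, -0.7, -0.2]
opening: 0.0118
gripper_force: 28.0
t50.67 grasp [0.6133 0.2266 0.1848] x [-0.985  0.175  0.004] y [ 0.175  0.985 -0.002] z [-0.004 -0.001 -1.   ] F [-0.4 -0.7 -0.2] op 0.0118 gf 28.0
(248, 169, 60, 66) ((277.5, 201.5), (65.0, 59.0), 90.0)
```

```bash
python3 -m jog '0 -.002 .0005 0 0;0 0 0 .025 0;0 0 0 .025 0;0 0 0 .02 0;0 0 0 .01 0;0 0 0 .004 0;0 0 0 .003 0;0 0 0 .003 0;0 0 0 0 0'
python3 -c "from h import *;st()"
python3 -m jog '0 0 0 .004 0;0 0 0 .004 0;0 0 0 .004 0;0 0 0 0 0'
python3 -c "from h import *;st()"
```

```text
t: 51.47
tool_pos: [0.6174, 0.2273, 0.1629]
orientation: [0.277, 3.128, 0.001]
force: [0.1, -0.1, -0.2]
opening: 0.012
gripper_force: 28.0
t51.47 grasp [0.6175 0.2274 0.0979] x [-0.984  0.176 -0.002] y [0.176 0.984 0.001] z [ 0.002  0.    -1.   ] F [ 0.1 -0.1 -0.2] op 0.012 gf 28.0
t: 51.8
tool_pos: [0.6162, 0.227, 0.1486]
orientation: [-0.277, -3.128, 0.001]
force: [0.3, -0.8, -0.6]
opening: 0.0118
gripper_force: 28.0
t51.80 grasp [0.6161 0.227  0.0836] x [-0.984  0.176  0.001] y [ 0.176  0.984 -0.001] z [-0.001 -0.    -1.   ] F [ 0.3 -0.8 -0.6] op 0.0118 gf 28.0
```

```bash
python3 -m jog '0 0 0 .003 0;0 0 0 .003 0;0 0 0 .003 0;0 0 0 .003 0;0 0 0 .002 0;0 0 0 0 0'
python3 -c "from h import *;st()"
python3 -m jog '0 0 0 .001 0;0 0 0 .001 0;0 0 0 0 0'
python3 -c "from h import *;st()"
```

```text
t: 52.3
tool_pos: [0.6163, 0.2271, 0.1349]
orientation: [-0.277, -3.128, 0.001]
force: [-0.2, 0.2, -0.9]
opening: 0.0116
gripper_force: 28.0
t52.30 grasp [0.6163 0.227  0.0699] x [-0.984  0.176  0.001] y [ 0.176  0.984 -0.   ] z [-0.001 -0.    -1.   ] F [-0.2  0.2 -0.9] op 0.0116 gf 28.0
t: 52.55
tool_pos: [0.6167, 0.2272, 0.1337]
orientation: [0.277, 3.129, -0.0]
force: [-1.4, -0.3, -0.2]
opening: 0.0117
gripper_force: 28.0
t52.55 grasp [0.6167 0.2272 0.0687] x [-0.984  0.176 -0.   ] y [ 0.176  0.984 -0.   ] z [ 0. -0. -1.] F [-1.4 -0.3 -0.2] op 0.0117 gf 28.0
```

```bash
python3 -m jog '0 0 0 .002 0;0 0 0 0 0'
python3 -c "from h import *;st()"
python3 -m jog '0 0 0 .002 0;0 0 0 0 0'
python3 -c "from h import *;st()"
```

```text
t: 52.72
tool_pos: [0.617, 0.2272, 0.133]
orientation: [0.277, 3.129, 0.0]
force: [-4.9, -1.4, 8.4]
opening: 0.0119
gripper_force: 28.0
t52.72 grasp [0.6171 0.2272 0.068 ] x [-0.984  0.176 -0.001] y [0.176 0.984 0.   ] z [ 0.001  0.    -1.   ] F [-4.9 -1.4  8.4] op 0.0119 gf 28.0
t: 52.88
tool_pos: [0.6173, 0.2272, 0.1328]
orientation: [0.277, 3.128, 0.0]
force: [-9.2, -3.2, 17.7]
opening: 0.0115
gripper_force: 28.0
t52.88 grasp [0.6174 0.2272 0.0678] x [-0.984  0.176 -0.001] y [0.176 0.984 0.   ] z [ 0.001  0.    -1.   ] F [-9.2 -3.2 17.7] op 0.0115 gf 28.0
```

The key seats at exactly the predicted height (grasp z 0.068). Release, back off, check, and hand in.

```bash
python3 -m jog '0 0 0 -.003 0;.4 0 0 0 0;.4 0 0 0 0;.4 0 0 0 0;.4 0 0 -.02 0;.4 0 0 -.03 0;.4 0 0 -.03 0;.4 0 0 -.03 0;.4 0 0 -.03 0;.4 0 0 -.02 0'
python3 -m jog '.4 0 0 0 0;.4 0 0 0 0;.4 0 0 0 0'
python3 - <<'E'
from h import *
st(); c=cam("wrist"); save(c,"w16.png",s=1.42)
hsv=cv2.cvtColor(c["color"],cv2.COLOR_RGB2HSV)
m=np.zeros(hsv.shape[:2],np.uint8); m[150:225,245:315]=cv2.inRange(hsv,(0,0,0),(180,255,45))[150:225,245:315]
for k in cv2.findContours(m,0,1)[0]:
    if cv2.contourArea(k)>60: x,y,w,h=cv2.boundingRect(k); print(x,y,w,h,onz(c,x,y+h,.066),onz(c,x+w,y+h,.066),onz(c,x+w/2,y+h/2,.066))
E
```

```text
t: 53.72
tool_pos: [0.6173, 0.2273, 0.296]
orientation: [0.277, 3.126, 0.002]
force: [0.5, -0.2, 0.7]
opening: 0.0375
gripper_force: 0.0
t: 53.97
tool_pos: [0.6163, 0.227, 0.2912]
orientation: [-0.277, -3.128, 0.001]
force: [-0.4, 0.5, -0.9]
opening: 0.0372
gripper_force: 0.0
t53.97 grasp [0.6162 0.227  0.2262] x [-0.984  0.176  0.002] y [ 0.176  0.984 -0.001] z [-0.002 -0.    -1.   ] F [-0.4  0.5 -0.9] op 0.0372 gf 0.0
272 174 14 43 [0.63229164 0.21935536 0.066     ] [0.63448957 0.23169775 0.066     ] [0.61381617 0.22899759 0.066     ]
```

```bash
python3 -c "
from plant import robot
print(robot.close_job())"
```

```text
the job is handed in; nothing more can be done
None
```

The job is handed in, with no verdict returned: both jars present (jar_low and jar_small) stand in the safe, the cover is hooked, snapped flat and locked, and the key is back down in its stand.

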